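# Set up the dowel glue-up station

## Robot

A 6-joint arm with a two-finger parallel gripper is mounted at the origin on the work surface. World frame = base frame: x ahead of the robot, y to its left, z up, the work surface at z = 0. Lengths are in m, angles in degrees, forces in N, time in s.
With the tool pointing down it reaches from about 0.25 to 0.725 m from the base axis. Payload 9.7 kg.
Tool frame: the origin (TCP) lies on the centre line of the jaws, within the pads' length; the fingertips stand tip_extent ahead of it and the grasp point (between the pads) lies 3 mm ahead of it (tip_extent is the distance from the TCP to the fingertips, in m); z points along the fingers, y is the line along which they close (so a half turn about z gives the same grasp; the last joint's range is limited). The gripper opens to 85 mm and grips with 20 to 120 N. Pads are 22 mm wide; open, the fingers measure 114 mm over their backs; the gripper's body (76 mm by 85 mm) begins 54 mm behind the grasp point. The pads swing forward as they close: fully open they stand 13 mm farther back than shut.
Start: joints at [72.995, 4.979, 10.078, 95.1, 0, 90], TCP at [0.161, 0.526, 0.253] pointing down, gripper open.
Joint ranges: [-179.16, 179.16], [-48.56, 103.87], [-65.8, 70.77], [-126.05, 130.52], [-82.76, 87.17], [-180, 180]. Speed limits (degrees/s): [127.2, 127.2, 147.25, 180, 180, 180].

## Interface

Orientations are given as [roll, pitch, yaw] about the fixed x, y, z axes, in that order (R = Rz(yaw) Ry(pitch) Rx(roll)).
In Python, from workcell import * gives the robot as it stands.
- The arm moves only by the tool servo_tool, never from a script. Its argument "rows" is a list of rows, each an object with "offset": the shift along the tool's x, y, z as a fraction of full scale, a list of three; "yaw": the turn about the tool's z as a fraction of full scale; "claw": the closure, from 0 (fully open) to 1 (shut). A call has 1 to 12 rows; each row is the pose to reach, as a shift and turn from the pose commanded when the call began, along the tool's axes at that moment, turning the shorter way round; what a row does not reach only later rows make up. Full scale, the value 1, is 0.1 m for a shift and pi rad for a turn. A row lasts 1/8 s, in which the tool goes at most 62.5 mm and 10.7 degrees, less where a joint would pass 70% of its speed; a pose out of reach is approached as far as the arm can. A call with a number of a shift or a turn outside -1 to 1 is refused whole. A call with a gripper value outside its range is refused whole. The fingers move at their own pace and stop on an object; "squeeze" is the grip in N (left out, the last holds). Time passes only in rows, so rows that repeat a pose let the fingers close. It gives the time, the measured TCP pose, the force, the opening and the grip force at its end, in the units of the state.
- get_obs(): the state, without advancing time (a new reading comes with each control period).
- camera(name): name is "side" or "top"; returns (picture, depth): 420x560x3 uint8, red, green, blue; 420x560 float32, m along the optical axis (not along the pixel's ray), 0 where there is no reading.
- camera_info(name): a dict with "fx", "fy", "cx", "cy" (pixels), "cam_to_world" (4x4, takes a point from camera to world coordinates). Camera axes: x right, y up, looking along -z (the intrinsics and any distortion apply to the point x, -y, -z); pixel columns grow to the right and rows downward; lengths in m; the calibration is good to about 2 mm. A picture is of the moment at which its call begins. camera_info takes no time and is no camera call.
- job_done(): hands the job in; it is judged then, once.
The state is a dict: "time": time; "q": joint angles; "qd": joint speeds; "joint_efforts": joint torques, N m; "ee_pos": TCP position; "tcp_rot": TCP orientation; "wrist_force": force on the tool from outside, world axes, zero at the start; "torque": the same for the moment, N m; "opening": finger opening in m; "grasp_force": force on a finger pad.
Only numpy, scipy, OpenCV 4.12 (cv2) and the standard library are available. Lean on these libraries where they do the work, as an engineer would, in place of code of your own. Each camera call takes 0.05 s, during which the arm holds its last target. There are 200 camera calls.

## Task

Get the glue-up station ready: first stand the dowel tubes on the bench in the wooden rack, one after another from the lowest number up, each tube in the pocket of its own number (1 is the shortest tube, 5 the longest; leave the pocket of a missing tube empty). Then pour the wooden balls from the black bin into the plywood tray, all six of them, and stand the empty bin upright on the bench. Last, turn the air valve's lever to half open, 45 degrees between shut and fully open; leave the other things on the bench where they are.

Things in the scene. Friction and masses are not known exactly. Their poses are not given: they have to be found in the camera images.
- tube1: clear plastic tube of wooden dowels with grey caps, upright cylinder of 36 mm diameter and 54 mm height (tubes 1 to 5 measure 54, 67, 80, 93, 106 mm; some may be absent), 50 to 82 g nominal. Origin at the centre of its underside, z along the tube. It stands loose on the bench
- tube2: clear plastic tube of wooden dowels with grey caps, upright cylinder of 36 mm diameter and 67 mm height (tubes 1 to 5 measure 54, 67, 80, 93, 106 mm; some may be absent), 50 to 82 g nominal. Origin at the centre of its underside, z along the tube. It stands loose on the bench
- tube3: clear plastic tube of wooden dowels with grey caps, upright cylinder of 36 mm diameter and 80 mm height (tubes 1 to 5 measure 54, 67, 80, 93, 106 mm; some may be absent), 50 to 82 g nominal. Origin at the centre of its underside, z along the tube. It stands loose on the bench
- tube4: clear plastic tube of wooden dowels with grey caps, upright cylinder of 36 mm diameter and 93 mm height (tubes 1 to 5 measure 54, 67, 80, 93, 106 mm; some may be absent), 50 to 82 g nominal. Origin at the centre of its underside, z along the tube. It stands loose on the bench
- tube5: clear plastic tube of wooden dowels with grey caps, upright cylinder of 36 mm diameter and 106 mm height (tubes 1 to 5 measure 54, 67, 80, 93, 106 mm; some may be absent), 50 to 82 g nominal. Origin at the centre of its underside, z along the tube. It stands loose on the bench
- pocket1 (a point): centre of the mouth of pocket 1, round, 42 mm wide, 22 mm deep (floor 10 mm above the bench). Pockets lie 60 mm apart along this point's y axis, 1 at the +y (robot's left) end, in a fixed wooden rack block 76 x 312 x 32 mm, level with its top; each is marked by as many brass tacks as its number, on the -x side (near the robot)
- pocket2 (a point): centre of the mouth of pocket 2, round, 42 mm wide, 22 mm deep (floor 10 mm above the bench). Pockets lie 60 mm apart along this point's y axis, 1 at the +y (robot's left) end, in a fixed wooden rack block 76 x 312 x 32 mm, level with its top; each is marked by as many brass tacks as its number, on the -x side (near the robot)
- pocket3 (a point): centre of the mouth of pocket 3, round, 42 mm wide, 22 mm deep (floor 10 mm above the bench). Pockets lie 60 mm apart along this point's y axis, 1 at the +y (robot's left) end, in a fixed wooden rack block 76 x 312 x 32 mm, level with its top; each is marked by as many brass tacks as its number, on the -x side (near the robot)
- pocket4 (a point): centre of the mouth of pocket 4, round, 42 mm wide, 22 mm deep (floor 10 mm above the bench). Pockets lie 60 mm apart along this point's y axis, 1 at the +y (robot's left) end, in a fixed wooden rack block 76 x 312 x 32 mm, level with its top; each is marked by as many brass tacks as its number, on the -x side (near the robot)
- pocket5 (a point): centre of the mouth of pocket 5, round, 42 mm wide, 22 mm deep (floor 10 mm above the bench). Pockets lie 60 mm apart along this point's y axis, 1 at the +y (robot's left) end, in a fixed wooden rack block 76 x 312 x 32 mm, level with its top; each is marked by as many brass tacks as its number, on the -x side (near the robot)
- bin: loose black bin, 84 x 64 x 58 mm (x, y, z), open on top, 90 g, walls 3 mm, holding the balls; upright parallel side walls (y = -32 and +32 mm) over its whole length, upright back at +x; between the sides the front slants from the floor at x = 0 up to a pouring lip 42 mm high at x = -42 mm (47 degrees from vertical). Origin at the centre of its underside, z up
- ball1: wooden ball of 18 mm diameter, 10 g, origin at its centre; at first in the bin
- ball2: wooden ball of 18 mm diameter, 10 g, origin at its centre; at first in the bin
- ball3: wooden ball of 18 mm diameter, 10 g, origin at its centre; at first in the bin
- ball4: wooden ball of 18 mm diameter, 10 g, origin at its centre; at first in the bin
- ball5: wooden ball of 18 mm diameter, 10 g, origin at its centre; at first in the bin
- ball6: wooden ball of 18 mm diameter, 10 g, origin at its centre; at first in the bin
- tray: fixed plywood tray, open on top, 130 x 150 x 34 mm outside (x, y, z), walls and floor 6 mm. Origin at the centre of its underside, z up
- valve (a joint): lever of the air valve, rad: 0 = shut (lever across the pipe), grows as the lever turns clockwise seen from above, 1.571 = fully open (lever along the pipe). Stiff (0.15 N m of friction), stays where it is left
- valve_axis (a point): point on the lever's upright turning axis at the lever's mid height, 80 mm above the bench; it turns with the lever, z up, its -x axis points along the lever to the free end. The lever is a black bar 14 mm wide, 16 mm thick, ending 105 mm from the axis. The valve sits on a fixed steel pipe (24 mm thick, centre 42 mm up) running to the robot's left
- tape_roll: loose bystander: roll of blue tape lying flat, 84 mm across, 24 mm high, origin at the centre of its underside
- offcut: loose bystander: board offcut 40 x 80 x 19 mm lying flat, origin at the centre of its underside
- screwdriver: loose bystander: screwdriver 180 mm long lying along its x axis, about 30 mm high
- tape_measure: loose bystander: tape measure standing, 60 x 34 x 58 mm, origin at the centre of its underside

How it is judged (in metres and radians):
On the way, in this order (a step that is already met when the one before it is completed fails the run):
1. tube 1 stands in pocket 1 (horizontal distance between tube1 and pocket1 below 0.007 m and z of tube1 in the frame of pocket1 below -0.016 m and angle between tube1's own z axis and vertical below 0.15 rad), for 0.3 s.
2. tube 2 stands in pocket 2 (horizontal distance between tube2 and pocket2 below 0.007 m and z of tube2 in the frame of pocket2 below -0.016 m and angle between tube2's own z axis and vertical below 0.15 rad), for 0.3 s.
3. tube 3 stands in pocket 3 (horizontal distance between tube3 and pocket3 below 0.007 m and z of tube3 in the frame of pocket3 below -0.016 m and angle between tube3's own z axis and vertical below 0.15 rad), for 0.3 s.
4. tube 4 stands in pocket 4 (horizontal distance between tube4 and pocket4 below 0.007 m and z of tube4 in the frame of pocket4 below -0.016 m and angle between tube4's own z axis and vertical below 0.15 rad), for 0.3 s.
5. tube 5 stands in pocket 5 (horizontal distance between tube5 and pocket5 below 0.007 m and z of tube5 in the frame of pocket5 below -0.016 m and angle between tube5's own z axis and vertical below 0.15 rad), for 0.3 s.
6. all six balls lie in the tray and the bin stands upright on the bench again (x of ball1 in the frame of tray between -0.062 and 0.062 m and y of ball1 in the frame of tray between -0.072 and 0.072 m and z of each of ball1, ball2, ball3, ball4, ball5, ball6 in the frame of tray below 0.045 m and x of ball2 in the frame of tray between -0.062 and 0.062 m and y of ball2 in the frame of tray between -0.072 and 0.072 m and x of ball3 in the frame of tray between -0.062 and 0.062 m and y of ball3 in the frame of tray between -0.072 and 0.072 m and x of ball4 in the frame of tray between -0.062 and 0.062 m and y of ball4 in the frame of tray between -0.072 and 0.072 m and x of ball5 in the frame of tray between -0.062 and 0.062 m and y of ball5 in the frame of tray between -0.072 and 0.072 m and x of ball6 in the frame of tray between -0.062 and 0.062 m and y of ball6 in the frame of tray between -0.072 and 0.072 m and angle between bin's own z axis and vertical below 0.08 rad and height (world z) of bin below 0.004 m), for 0.3 s.
7. the air valve is half open (value of joint valve between 0.675 and 0.895 rad), for 0.3 s.
At the end, for the whole second after the job is handed in: Every tube that is present stands in the pocket of its own number (within 7 mm of its centre, at the bottom, less than 0.15 rad off upright), all six balls lie in the tray, the bin stands upright on the bench at rest (tilt under 0.08 rad), and the valve reads 0.785 rad within 0.11 rad (all of step 1 and all of step 2 and all of step 3 and all of step 4 and all of step 5 and all of step 6 and all of step 7 and linear speed of bin below 0.02 m/s); the robot touches nothing.
It fails at once if the tape roll is pushed more than 30 mm away (distance of tape_roll from where it was at the start of the episode above 0.03 m).
It fails at once if the offcut is pushed more than 30 mm away (distance of offcut from where it was at the start of the episode above 0.03 m).
It fails at once if the screwdriver is pushed more than 30 mm away (distance of screwdriver from where it was at the start of the episode above 0.03 m).
It fails at once if the tape measure is pushed more than 30 mm away (distance of tape_measure from where it was at the start of the episode above 0.03 m).
Of tube1, tube2, tube3, tube4, tube5 only 3 to 5 are there at a start; the rules pass over those that are not, and their reading is None.
At some moment in a run one of bin may be knocked a few centimetres aside while the robot is not near it.
It also fails if it takes over 208 s, if anything falls off the work surface, if the arm or the gripper's body presses on something with over 40 N, if the wrist force passes 120 N, or if a joint passes its speed limit or range.

## Working session

There is one attempt and no reset: what is moved stays moved. The work goes in short steps, Python scripts to look and compute and a tool call to move; the robot and the scene stay as the last step left them, time stands still between calls to the robot, and variables do not carry over. Pictures are saved under pics/ and viewed, at most 14 in all, crops included, and the job is handed in when it is done.

Besides the shell and the picture viewer there is one more tool, called after "Emit:" as a command line: name --argument value ..., lists and objects as JSON in quotes. servo_tool: Moves the arm, as the interface text tells. Its arguments: {"type":"object","properties":{"rows":{"type":"array"},"squeeze":{"type":"number"}},"required":["rows"]}

```bash
mkdir -p pics; ls
python3 - <<'E'
from workcell import *
import cv2,numpy as np
for n in("top","side"):
    p,d=camera(n); cv2.imwrite(f"pics/{n}0.png",p[:,:,::-1]); np.save(f"pics/{n}0.npy",d); i=camera_info(n);print(n,i)
o=get_obs();print(o)
E
```

```text
pics
top {'fx': 546.1907529523718, 'fy': 546.1907529523718, 'cx': 278.0222204503206, 'cy': 206.1340495748722, 'cam_to_world': array([[ 0.00638616,  0.99521599, -0.09749027,  0.47827702],
       [-0.99996636,  0.00585372, -0.00574642,  0.04125583],
       [-0.00514825,  0.09752369,  0.99521989,  1.20087744],
       [ 0.        ,  0.        ,  0.        ,  1.        ]])}
side {'fx': 398.76377945176006, 'fy': 398.76377945176006, 'cx': 283.9859129398387, 'cy': 210.51701931001404, 'cam_to_world': array([[ 0.91874329,  0.27810148, -0.280304  ,  0.36921372],
       [-0.39468263,  0.66779496, -0.63109073, -0.49307595],
       [ 0.01167834,  0.6904415 ,  0.72329396,  0.67341373],
       [ 0.        ,  0.        ,  0.        ,  1.        ]])}
{'time': 0.1, 'q': array([7.29926037e+01, 5.00886146e+00, 1.00391336e+01, 9.50990614e+01,
       3.83207060e-05, 9.00006241e+01]), 'qd': array([-0.08601297, -0.11382301,  0.09679202,  0.02892684,  0.04643008,
       -0.00297848]), 'joint_efforts': array([-3.48326166e-04, -5.21562445e+01,  4.65652084e+01,  1.59618765e-02,
        1.57145081e-06,  1.47697568e-05]), 'ee_pos': array([0.16082138, 0.52578087, 0.25264644]), 'tcp_rot': array([-1.79931211e+02, -3.75714255e-05,  1.62991980e+02]), 'wrist_force': array([-0.3328363 ,  0.04516022, -0.3349563 ]), 'torque': array([0.03854773, 0.0156121 , 0.01209139]), 'grasp_force': 0.0, 'opening': 0.08552376317635342}
```

View pics/top0.png

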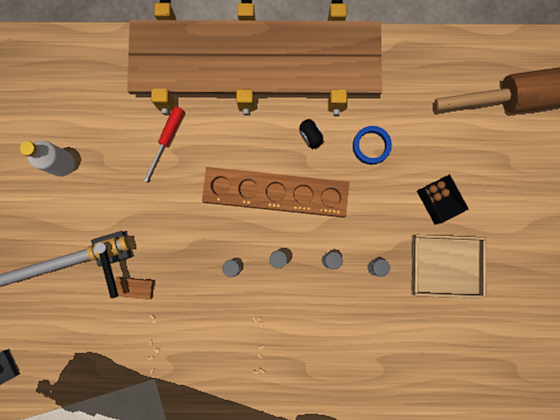

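View pics/side0.png

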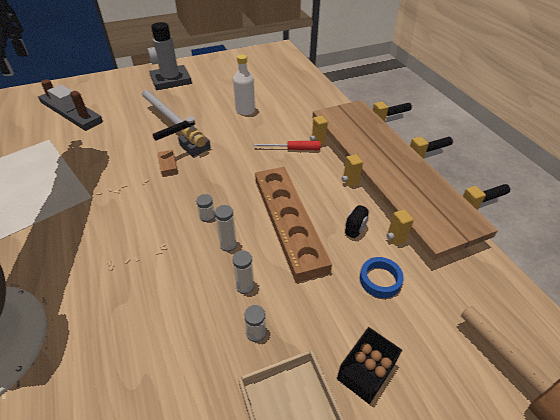

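The top view shows 4 tubes at (232,267), (280,258), (332,260) and (379,267). The rack is at (275,192) and the bin with its balls at (442,199), spout direction unclear. The tray is at (448,265) and the valve at (105,250), with its lever end at (112,297). The offcut sits just right of the lever. I'll measure next.

```bash
cat > h.py <<'E'
from workcell import *
import cv2,numpy as np
I={n:camera_info(n) for n in("top","side")}
def pts(n,d):
    i=I[n];v,u=np.mgrid[0:420,0:560]
    c=np.stack([(u-i['cx'])/i['fx']*d,-(v-i['cy'])/i['fy']*d,-d,np.ones_like(d)],-1)
    return (c@i['cam_to_world'].T)[...,:3]
def ray(n,u,v,z):
    i=I[n];M=i['cam_to_world'];r=M[:3,:3]@[(u-i['cx'])/i['fx'],-(v-i['cy'])/i['fy'],-1];o=M[:3,3]
    return o+r*(z-o[2])/r[2]
E
python3 - <<'E'
from h import *
d=np.load("pics/top0.npy");P=pts("top",d);Z=P[...,2]
im=cv2.imread("pics/top0.png")
print("bench z",np.median(Z[300:340,250:400]))
hsv=cv2.cvtColor(im,cv2.COLOR_BGR2HSV)
for (u,v) in[(232,267),(280,258),(332,260),(379,267)]:
    w=np.zeros(d.shape,bool);w[v-18:v+18,u-18:u+18]=1
    zt=np.percentile(Z[w],98.0);zt=np.median(Z[v-3:v+4,u-3:u+4])
    m=w&(abs(Z-zt)<.006)
    (c,r)=cv2.minEnclosingCircle(np.argwhere(m)[:,::-1].astype(np.float32))
    print("tube",zt,m.sum(),c,r,ray("top",*c,zt), P[m].mean(0), r*1.2/546)
# rack
w=np.zeros(d.shape,bool);w[155:230,190:360]=1
m=(w&(abs(Z-.032)<.008)).astype(np.uint8)
cs,_=cv2.findContours(m,cv2.RETR_EXTERNAL,cv2.CHAIN_APPROX_NONE);c=max(cs,key=cv2.contourArea)
q=np.array([ray("top",*p[0],.032)[:2] for p in c],np.float32);print("rack",cv2.minAreaRect(q))
m=(w&(Z<.022)&(Z>.002)).astype(np.uint8)
n,_,st,ce=cv2.connectedComponentsWithStats(m)
for k in range(1,n):
    if st[k,4]>40:print("pocket",st[k],ray("top",*ce[k],.010))
# tray
w=np.zeros(d.shape,bool);w[222:310,400:500]=1
m=w&(Z>.026);q=P[m][:,:2].astype(np.float32);print("tray",cv2.minAreaRect(q),np.median(Z[m]))
w=np.zeros(d.shape,bool);w[165:229,405:480]=1
m=w&(Z>.02);q=P[m][:,:2].astype(np.float32);print("bin",cv2.minAreaRect(q),Z[m].max())
np.set_printoptions(precision=0,suppress=True,linewidth=250)
print("binZ mm\n",(Z[170:228:2,412:474:2]*1000).astype(int))
w=np.zeros(d.shape,bool);w[225:310,80:150]=1
m=w&(abs(Z-.088)<.006);q=P[m][:,:2].astype(np.float32);print("lever",m.sum(),cv2.minAreaRect(q))
print((Z[228:304:3,84:160:3]*1000).astype(int))
c=np.vstack([im[160:240,190:370],]);cv2.imwrite("pics/c1.png",np.hstack([cv2.resize(im[165:230,405:480],None,fx=5,fy=5),cv2.resize(im[225:310,80:160],None,fx=4,fy=3.8235)]))
E
```

```text
bench z 0.000409356689440199
tube 0.05454303553372797 227 (230.8095245361328, 268.23809814453125) 8.524438858032227 [0.45978989 0.14555433 0.05454304] [0.45988969 0.14547906 0.05456351] 0.018735030457213687
tube 0.10611269192018025 248 (278.4444580078125, 259.4444580078125) 8.822751998901367 [0.47866725 0.04605229 0.10611269] [0.47871587 0.04614244 0.10636629] 0.019390663733849157
tube 0.09358238319935852 243 (333.73333740234375, 260.8166809082031) 8.907278060913086 [ 0.47662986 -0.06538228  0.09358238] [ 0.47684872 -0.06567946  0.09315622] 0.019576435298710077
tube 0.06650533110385415 236 (381.257568359375, 267.9696960449219) 8.79613208770752 [ 0.46253958 -0.16587908  0.06650533] [ 0.46269894 -0.1658747   0.06677603] 0.01933215843452202
rack ((0.6243684887886047, 0.05330310016870499), (0.3121056854724884, 0.07690480351448059), 84.35017395019531)
pocket [212 177  19  19 276] [0.63885869 0.17435031 0.01      ]
pocket [239 180  19  19 278] [0.63260695 0.1138721  0.01      ]
pocket [267 183  19  19 275] [0.6266759  0.05333585 0.01      ]
pocket [294 186  19  18 278] [ 0.6207567  -0.0069
[... 7946 characters left out ...]
 18   23   17   18    3    1    0]
 [   0    2   -1    0    3    1   -2    4   -2   90   88   80   20   17   19   17   20   18   20   16   20   17   17    3    1    0]
 [   5    0    0    2    4    2    3    3    0   89   87   82   20   16   19   21   17   16   15   19   19   16   14    2   -1   -1]
 [   6    0    1    3   -2    0    0    2    0   88   85   81   -7    0    1   18   17   16   22   15   21   23   20    3    1   -1]
 [   0    2   -1    1    1   -1    0    2   -1   -1   -1    0    1    4    0    3    1    0    0   -2    0    0    1    0    1    0]
 [   0    0    5   -2   -2    0    3    2    0    3    0    0    2    0    6    0   -1    2    0    1   -2   -7    1   -1    4    0]]
```

View pics/c1.png

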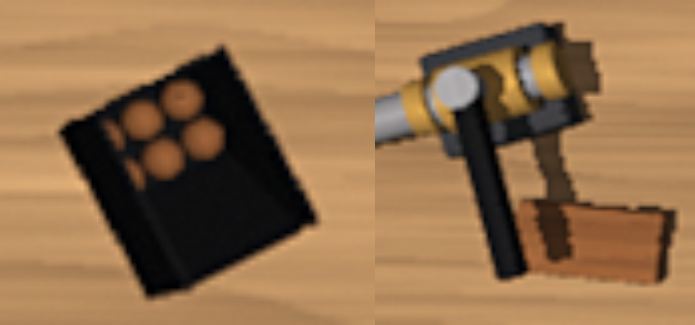

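The crop shows the bin with its back at the upper left and its pouring lip at the lower right. The lever runs from the axis at crop (458,88) to its end at (510,275), with the offcut just right of it. Tubes 1, 2, 4 and 5 are present. I'll cross-check against the side view and get tip_extent.

```bash
cat >> h.py <<'E'
def plan(x,y,z,psi,c=None):
    """call-start pose c=(x,y,z,psi) -> fractional offset+yaw; tool assumed pointing down"""
    if c is None:
        o=get_obs();c=(*o['ee_pos'],o['tcp_rot'][2])
    p=np.radians(c[3]);dx,dy=x-c[0],y-c[1]
    return np.round([(np.cos(p)*dx+np.sin(p)*dy)*10,(np.sin(p)*dx-np.cos(p)*dy)*10,(c[2]-z)*10,-((psi-c[3]+180)%360-180)/180],3)
E
python3 - <<'E'
import workcell
from h import *
print([ (k,getattr(workcell,k)) for k in dir(workcell) if 'tip' in k.lower()],[k for k in dir(workcell) if k[0]!='_'])
d=np.load("pics/side0.npy");P=pts("side",d);Z=P[...,2]
for n,x,y,h in[(1,.460,.1455,.054),(5,.479,.046,.106),(4,.477,-.0655,.093),(2,.4625,-.166,.067)]:
    m=(np.hypot(P[...,0]-x,P[...,1]-y)<.03)&(abs(Z-h)<.005);print(n,m.sum(),P[m].mean(0))
m=(abs(Z-.032)<.004)&(P[...,0]>.56)&(P[...,0]<.7)&(P[...,1]<.23)&(P[...,1]>-.12)
print("rack",cv2.minAreaRect(P[m][:,:2].astype(np.float32)),P[m].mean(0))
for nm in("top","side"):
    d=np.load(f"pics/{nm}0.npy");P=pts(nm,d);Z=P[...,2];X=P[...,0];Y=P[...,1]
    m=(Z<.5)&(Z>.027)&(Z<.04)&(X>.38)&(X<.54)&(Y<-.2)&(Y>-.42)
    print(nm,"tray",cv2.minAreaRect(P[m][:,:2].astype(np.float32)))
    m=(Z<.07)&(Z>.05)&(X>.54)&(X<.68)&(Y<-.2)&(Y>-.42)
    print("bin",cv2.minAreaRect(P[m][:,:2].astype(np.float32)))
    m=(Z<.093)&(Z>.083)&(X>.36)&(X<.47)&(Y>.3)&(Y<.46)
    q=P[m];print("lever",m.sum(),np.percentile(q[:,0],[1,99]),np.polyfit(q[:,0],q[:,1],1))
    m=(Z<.10)&(Z>.089)&(X>.47)&(X<.54)&(Y>.3)&(Y<.46);print("knob",m.sum(),P[m].mean(0))
E
```

```text
[('tip_extent', 0.022)] ['PlanningError', 'camera', 'camera_info', 'get_obs', 'job_done', 'tip_extent']
1 168 [0.45876085 0.1449746  0.0539411 ]
5 212 [0.47799155 0.04535511 0.10570432]
4 266 [ 0.47607605 -0.06619991  0.092699  ]
2 331 [ 0.46204936 -0.16647903  0.06675373]
rack ((0.6239954829216003, 0.05560435354709625), (0.31520020961761475, 0.07706855237483978), 84.4946060180664) [0.62111175 0.03638513 0.03196684]
top tray ((0.4668135941028595, -0.3189375698566437), (0.15244817733764648, 0.1299072802066803), 88.00202941894531)
bin ((0.6087547540664673, -0.30510568618774414), (0.08385248482227325, 0.06583418697118759), 27.304290771484375)
lever 258 [0.40026717 0.46925801] [0.29276275 0.26027106]
knob 118 [0.49511509 0.40571225 0.09189273]
side tray ((0.4676060676574707, -0.3003648817539215), (0.11632178723812103, 0.13065177202224731), 88.0419692993164)
bin ((0.6091938614845276, -0.30314505100250244), (0.0858108177781105, 0.06412314623594284), 27.36369514465332)
lever 140 [0.3986633  0.46829917] [0.28716109 0.26283355]
knob 48 [0.49562241 0.40692654 0.09133016]
```

Emit:
servo_tool --rows '[{"offset":[0,0,0],"yaw":0.437,"claw":0},{"offset":[0,0,0],"yaw":0.437,"claw":0},{"offset":[0,0,0],"yaw":0.437,"claw":0},{"offset":[0,0,0],"yaw":0.437,"claw":0},{"offset":[0,0,0],"yaw":0.437,"claw":0},{"offset":[0,0,0],"yaw":0.437,"claw":0},{"offset":[0,0,0],"yaw":0.437,"claw":0},{"offset":[0,0,0],"yaw":0.437,"claw":0},{"offset":[0,0,0],"yaw":0.437,"claw":0}]' --squeeze 40

```text
time: 1.23
ee_pos: [0.1608, 0.5259, 0.2529]
tcp_rot: [-180.0, 0.0, 84.4]
wrist_force: [0.8, 0.4, 0.4]
opening: 0.0858
grasp_force: 0.0
```

Emit:
servo_tool --rows '[{"offset":[-0.5,0.475,0],"yaw":0,"claw":0},{"offset":[-1,0.95,0],"yaw":0,"claw":0},{"offset":[-1,0.95,0],"yaw":0,"claw":0},{"offset":[-1,0.95,0],"yaw":0,"claw":0}]'

```text
time: 1.72
ee_pos: [0.2459, 0.4168, 0.2534]
tcp_rot: [180.0, -0.0, 84.3]
wrist_force: [-0.1, -0.6, -0.3]
opening: 0.0854
grasp_force: 0.0
```

Emit:
servo_tool --rows '[{"offset":[-0.5,0.475,0],"yaw":0,"claw":0},{"offset":[-1,0.95,0],"yaw":0,"claw":0},{"offset":[-1,0.95,0],"yaw":0,"claw":0},{"offset":[-1,0.95,0],"yaw":0,"claw":0}]'

```text
time: 2.22
ee_pos: [0.3302, 0.3088, 0.2531]
tcp_rot: [-180.0, -0.0, 84.3]
wrist_force: [0.5, 0.8, -0.6]
opening: 0.0853
grasp_force: 0.0
```

Emit:
servo_tool --rows '[{"offset":[-0.5,0.475,0],"yaw":0,"claw":0},{"offset":[-1,0.95,0],"yaw":0,"claw":0},{"offset":[-1,0.95,0],"yaw":0,"claw":0},{"offset":[-1,0.95,0],"yaw":0,"claw":0}]'

```text
time: 2.72
ee_pos: [0.4147, 0.2003, 0.253]
tcp_rot: [-180.0, -0.0, 84.3]
wrist_force: [-0.2, -0.4, 0.1]
opening: 0.0856
grasp_force: 0.0
```

```bash
python3 -c "
from h import *
o=get_obs();print(o['time'],o['ee_pos'],o['tcp_rot'],o['q'],plan(.4595,.1453,.15,84.3))"
```

```text
2.725 [0.41470008 0.20031646 0.25300243] [-1.79952163e+02 -6.47470015e-03  8.43436495e+01] [ 2.57649749e+01 -7.17844497e+00 -1.92001312e+00  9.52958785e+01
  3.04639687e-02  1.21421313e+02] [-0.503  0.5    1.03   0.   ]
```

Emit:
servo_tool --rows '[{"offset":[-0.503,0.5,0.3],"yaw":0,"claw":0},{"offset":[-0.503,0.5,0.3],"yaw":0,"claw":0},{"offset":[-0.503,0.5,1],"yaw":0,"claw":0},{"offset":[-0.503,0.5,1],"yaw":0,"claw":0},{"offset":[-0.503,0.5,1],"yaw":0,"claw":0}]'

```text
time: 3.35
ee_pos: [0.4594, 0.1456, 0.1547]
tcp_rot: [180.0, -0.0, 84.4]
wrist_force: [-0.7, 0.8, 0.8]
opening: 0.0853
grasp_force: 0.0
```

Emit:
servo_tool --rows '[{"offset":[0,0,0.3],"yaw":0,"claw":0},{"offset":[0,0,0.6],"yaw":0,"claw":0},{"offset":[0,0,0.8],"yaw":0,"claw":0},{"offset":[0,0,1],"yaw":0,"claw":0},{"offset":[0,0,1],"yaw":0,"claw":0},{"offset":[0,0,1],"yaw":0,"claw":0},{"offset":[0,0,1],"yaw":0,"claw":0.8},{"offset":[0,0,1],"yaw":0,"claw":0.8},{"offset":[0,0,1],"yaw":0,"claw":0.8},{"offset":[0,0,1],"yaw":0,"claw":0.8},{"offset":[0,0,1],"yaw":0,"claw":0.8},{"offset":[0,0,1],"yaw":0,"claw":0.8}]'

```text
time: 4.85
ee_pos: [0.4598, 0.1443, 0.0538]
tcp_rot: [180.0, -0.0, 84.3]
wrist_force: [-0.7, -0.8, 6.4]
opening: 0.0348
grasp_force: 39.4
```

Emit:
servo_tool --rows '[{"offset":[0,0,-0.2],"yaw":0,"claw":0.8},{"offset":[0,0,-0.4],"yaw":0,"claw":0.8},{"offset":[0,0,-0.6],"yaw":0,"claw":0.8},{"offset":[0,0,-0.6],"yaw":0,"claw":0.8}]'

```text
time: 5.35
ee_pos: [0.4603, 0.1444, 0.1142]
tcp_rot: [179.9, -0.0, 84.3]
wrist_force: [0.8, -0.1, -1.6]
opening: 0.0346
grasp_force: 40.1
```

```bash
python3 -c "
from h import *
o=get_obs();print(o['time'],o['ee_pos'],o['tcp_rot'],o['opening'],plan(.6361,.1732,.11,84.3))"
```

```text
5.35 [0.46028013 0.14444957 0.11424698] [ 1.79892332e+02 -4.48907288e-02  8.43274292e+01] 0.03457388696133315 [0.46  1.721 0.042 0.   ]
```

Emit:
servo_tool --rows '[{"offset":[0.12,0.45,0],"yaw":0,"claw":0.8},{"offset":[0.23,0.86,0],"yaw":0,"claw":0.8},{"offset":[0.23,0.86,0],"yaw":0,"claw":0.8}]'

```text
time: 5.72
ee_pos: [0.5487, 0.1587, 0.1106]
tcp_rot: [-179.9, 0.1, 84.3]
wrist_force: [-1.6, -0.0, -0.8]
opening: 0.035
grasp_force: 40.2
```

Emit:
servo_tool --rows '[{"offset":[0.12,0.45,0],"yaw":0,"claw":0.8},{"offset":[0.225,0.86,0],"yaw":0,"claw":0.8},{"offset":[0.225,0.86,0],"yaw":0,"claw":0.8},{"offset":[0.225,0.86,0],"yaw":0,"claw":0.8},{"offset":[0.225,0.86,0],"yaw":0,"claw":0.8}]'

```text
time: 6.35
ee_pos: [0.6344, 0.1725, 0.1135]
tcp_rot: [-180.0, 0.0, 84.3]
wrist_force: [-0.2, 0.6, -0.5]
opening: 0.0343
grasp_force: 40.3
```

```bash
python3 -c "
from h import *
o=get_obs();print(o['time'],o['ee_pos'],plan(.6361,.1727,.063,84.3))
p,d=camera('side');P=pts('side',d)
m=(np.hypot(P[...,0]-.636,P[...,1]-.173)<.03)&(P[...,2]>.095)&(P[...,2]<.118);print(m.sum())
cv2.imwrite('pics/c2.png',cv2.resize(p[120:290,200:370,::-1],None,fx=3,fy=3))
"
```

```text
6.35 [0.63439212 0.17248039 0.11352017] [0.004 0.017 0.505 0.   ]
278
```

View pics/c2.png

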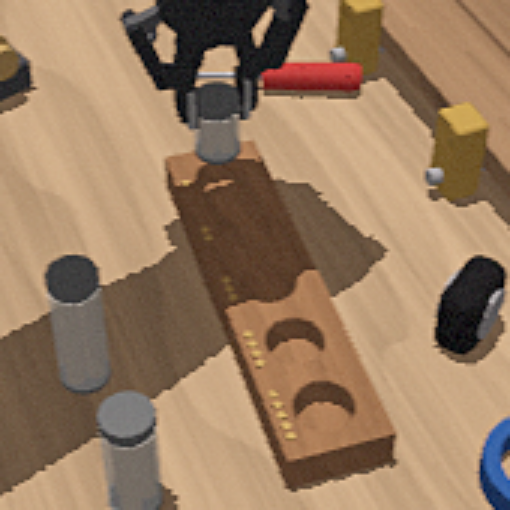

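The side crop shows tube 1 held upright above pocket 1, at crop (218,120). Lowering it.

Emit:
servo_tool --rows '[{"offset":[0.005,0.017,0.1],"yaw":0,"claw":0.8},{"offset":[0.005,0.017,0.2],"yaw":0,"claw":0.8},{"offset":[0.005,0.017,0.27],"yaw":0,"claw":0.8},{"offset":[0.005,0.017,0.34],"yaw":0,"claw":0.8},{"offset":[0.005,0.017,0.41],"yaw":0,"claw":0.8},{"offset":[0.005,0.017,0.46],"yaw":0,"claw":0.8},{"offset":[0.005,0.017,0.5],"yaw":0,"claw":0.8},{"offset":[0.005,0.017,0.5],"yaw":0,"claw":0.8}]'

```text
time: 7.4
ee_pos: [0.6371, 0.173, 0.0639]
tcp_rot: [180.0, -0.0, 84.3]
wrist_force: [-1.4, -1.1, 3.6]
opening: 0.0349
grasp_force: 40.5
```

Emit:
servo_tool --rows '[{"offset":[0,0,0],"yaw":0,"claw":0.3},{"offset":[0,0,0],"yaw":0,"claw":0.1},{"offset":[0,0,0],"yaw":0,"claw":0},{"offset":[0,0,0],"yaw":0,"claw":0},{"offset":[0,0,-0.3],"yaw":0,"claw":0},{"offset":[0,0,-0.6],"yaw":0,"claw":0},{"offset":[0,0,-1],"yaw":0,"claw":0},{"offset":[0,0,-1],"yaw":0,"claw":0}]'

```text
time: 8.4
ee_pos: [0.6384, 0.1733, 0.1672]
tcp_rot: [179.7, -0.1, 84.3]
wrist_force: [-0.3, -0.1, 0.4]
opening: 0.0854
grasp_force: 0.0
```

Emit:
servo_tool --rows '[{"offset":[-0.44,-0.17,0],"yaw":0,"claw":0},{"offset":[-0.887,-0.348,0],"yaw":0,"claw":0},{"offset":[-0.887,-0.348,0],"yaw":0,"claw":0}]'

```text
time: 8.78
ee_pos: [0.5924, 0.0858, 0.163]
tcp_rot: [-180.0, 0.0, 84.2]
wrist_force: [1.2, -0.2, 0.7]
opening: 0.0859
grasp_force: 0.0
```

Emit:
servo_tool --rows '[{"offset":[-0.44,-0.17,0],"yaw":0,"claw":0},{"offset":[-0.887,-0.348,0],"yaw":0,"claw":0},{"offset":[-0.887,-0.348,0],"yaw":0,"claw":0}]'

```text
time: 9.15
ee_pos: [0.5495, 0.0016, 0.1631]
tcp_rot: [-180.0, 0.0, 84.2]
wrist_force: [0.6, 0.6, 0.2]
opening: 0.0853
grasp_force: 0.0
```

Emit:
servo_tool --rows '[{"offset":[-0.44,-0.17,0],"yaw":0,"claw":0},{"offset":[-0.887,-0.348,0],"yaw":0,"claw":0},{"offset":[-0.887,-0.348,0],"yaw":0,"claw":0}]'

```text
time: 9.52
ee_pos: [0.5065, -0.0828, 0.1631]
tcp_rot: [-180.0, 0.0, 84.2]
wrist_force: [-0.0, -0.8, -0.2]
opening: 0.0855
grasp_force: 0.0
```

Emit:
servo_tool --rows '[{"offset":[-0.44,-0.17,0],"yaw":0,"claw":0},{"offset":[-0.887,-0.348,0],"yaw":0,"claw":0},{"offset":[-0.887,-0.348,0],"yaw":0,"claw":0},{"offset":[-0.887,-0.348,0],"yaw":0,"claw":0}]'

```text
time: 10.02
ee_pos: [0.4643, -0.1656, 0.163]
tcp_rot: [180.0, -0.0, 84.4]
wrist_force: [-0.1, 0.7, -0.2]
opening: 0.0857
grasp_force: 0.0
```

```bash
python3 -c "
from h import *
o=get_obs();print(o['time'],o['ee_pos'],plan(.4623,-.1662,.059,84.3))
p,d=camera('top');P=pts('top',d);X,Y,Z=P.transpose(2,0,1)
for n,x,y,z in((1,.6361,.1732,.064),(5,.4785,.0458,.106)):
    m=(np.hypot(X-x,Y-y)<.025)&(abs(Z-z)<.006);print(n,m.sum(),P[m].mean(0))
"
```

```text
10.025 [ 0.46433142 -0.16555454  0.16304059] [-0.008 -0.02   1.04   0.   ]
1 222 [0.63611911 0.17408617 0.06429124]
5 247 [0.47867007 0.04618454 0.10632599]
```

Emit:
servo_tool --rows '[{"offset":[-0.008,-0.02,0.3],"yaw":0,"claw":0},{"offset":[-0.008,-0.02,0.6],"yaw":0,"claw":0},{"offset":[-0.008,-0.02,0.8],"yaw":0,"claw":0},{"offset":[-0.008,-0.02,1],"yaw":0,"claw":0},{"offset":[-0.008,-0.02,1],"yaw":0,"claw":0},{"offset":[-0.008,-0.02,1],"yaw":0,"claw":0},{"offset":[-0.008,-0.02,1],"yaw":0,"claw":0.8},{"offset":[-0.008,-0.02,1],"yaw":0,"claw":0.8},{"offset":[-0.008,-0.02,1],"yaw":0,"claw":0.8},{"offset":[-0.008,-0.02,1],"yaw":0,"claw":0.8},{"offset":[-0.008,-0.02,1],"yaw":0,"claw":0.8},{"offset":[-0.008,-0.02,1],"yaw":0,"claw":0.8}]'

```text
time: 11.58
ee_pos: [0.4617, -0.1671, 0.0638]
tcp_rot: [179.9, 0.0, 84.3]
wrist_force: [0.5, -0.3, 4.8]
opening: 0.0354
grasp_force: 39.4
```

Emit:
servo_tool --rows '[{"offset":[0,0,-0.2],"yaw":0,"claw":0.8},{"offset":[0,0,-0.4],"yaw":0,"claw":0.8},{"offset":[0,0,-0.6],"yaw":0,"claw":0.8},{"offset":[0,0.3,-0.6],"yaw":0,"claw":0.8},{"offset":[0,0.6,-0.6],"yaw":0,"claw":0.8},{"offset":[0,0.9,-0.6],"yaw":0,"claw":0.8},{"offset":[0,0.9,-0.6],"yaw":0,"claw":0.8}]'

```text
time: 12.45
ee_pos: [0.5517, -0.1758, 0.122]
tcp_rot: [-179.9, -0.0, 84.4]
wrist_force: [-0.4, -0.6, -0.2]
opening: 0.0349
grasp_force: 39.8
```

Emit:
servo_tool --rows '[{"offset":[0.3,0,0],"yaw":0,"claw":0.8},{"offset":[0.6,0,0],"yaw":0,"claw":0.8},{"offset":[0.98,0,0],"yaw":0,"claw":0.8},{"offset":[0.98,0,0],"yaw":0,"claw":0.8}]'

```text
time: 12.95
ee_pos: [0.5598, -0.0765, 0.1231]
tcp_rot: [-179.9, -0.0, 84.5]
wrist_force: [0.4, 0.6, -1.3]
opening: 0.0347
grasp_force: 39.8
```

Emit:
servo_tool --rows '[{"offset":[0.3,0,0],"yaw":0,"claw":0.8},{"offset":[0.6,0,0],"yaw":0,"claw":0.8},{"offset":[0.98,0,0],"yaw":0,"claw":0.8},{"offset":[0.98,0,0],"yaw":0,"claw":0.8}]'

```text
time: 13.45
ee_pos: [0.5698, 0.0202, 0.123]
tcp_rot: [-180.0, 0.0, 84.5]
wrist_force: [0.7, 0.3, -0.8]
opening: 0.0348
grasp_force: 39.9
```

Emit:
servo_tool --rows '[{"offset":[0.3,0.05,0],"yaw":0,"claw":0.8},{"offset":[0.6,0.05,0],"yaw":0,"claw":0.8},{"offset":[0.98,0.05,0],"yaw":0,"claw":0.8},{"offset":[0.98,0.05,0],"yaw":0,"claw":0.8},{"offset":[0.98,0.05,0],"yaw":0,"claw":0.8}]'

```text
time: 14.08
ee_pos: [0.5847, 0.1149, 0.1231]
tcp_rot: [-180.0, 0.0, 84.3]
wrist_force: [1.2, -0.3, -1.3]
opening: 0.0349
grasp_force: 39.9
```

```bash
python3 -c "
from h import *
o=get_obs();print(o['time'],o['ee_pos'],o['opening'],plan(.6302,.1135,.073,84.3))"
```

```text
14.075 [0.58468922 0.11492187 0.12310184] 0.03491458527032641 [0.031 0.454 0.501 0.   ]
```

Emit:
servo_tool --rows '[{"offset":[0.026,0.2,0],"yaw":0,"claw":0.8},{"offset":[0.026,0.454,0],"yaw":0,"claw":0.8},{"offset":[0.026,0.454,0],"yaw":0,"claw":0.8},{"offset":[0.026,0.454,0.1],"yaw":0,"claw":0.8},{"offset":[0.026,0.454,0.2],"yaw":0,"claw":0.8},{"offset":[0.026,0.454,0.27],"yaw":0,"claw":0.8},{"offset":[0.026,0.454,0.34],"yaw":0,"claw":0.8},{"offset":[0.026,0.454,0.41],"yaw":0,"claw":0.8},{"offset":[0.026,0.454,0.46],"yaw":0,"claw":0.8},{"offset":[0.026,0.454,0.5],"yaw":0,"claw":0.8},{"offset":[0.026,0.454,0.5],"yaw":0,"claw":0.8}]'

```text
time: 15.45
ee_pos: [0.6305, 0.1144, 0.0738]
tcp_rot: [180.0, -0.0, 84.3]
wrist_force: [-0.8, 0.1, 3.2]
opening: 0.0346
grasp_force: 39.8
```

Emit:
servo_tool --rows '[{"offset":[0,0,0],"yaw":0,"claw":0.3},{"offset":[0,0,0],"yaw":0,"claw":0.1},{"offset":[0,0,0],"yaw":0,"claw":0},{"offset":[0,0,0],"yaw":0,"claw":0},{"offset":[0,0,-0.3],"yaw":0,"claw":0},{"offset":[0,0,-0.6],"yaw":0,"claw":0},{"offset":[0,0,-1],"yaw":0,"claw":0},{"offset":[0,0,-1],"yaw":0,"claw":0}]'

```text
time: 16.45
ee_pos: [0.6317, 0.1145, 0.1771]
tcp_rot: [179.7, -0.1, 84.3]
wrist_force: [-0.0, -0.3, -0.8]
opening: 0.0855
grasp_force: 0.0
```

Emit:
servo_tool --rows '[{"offset":[-0.5,-0.34,0],"yaw":0,"claw":0},{"offset":[-0.972,-0.676,0],"yaw":0,"claw":0},{"offset":[-0.972,-0.676,0],"yaw":0,"claw":0}]'

```text
time: 16.82
ee_pos: [0.5513, 0.022, 0.1726]
tcp_rot: [-179.9, 0.0, 84.2]
wrist_force: [0.8, 0.4, 0.9]
opening: 0.0853
grasp_force: 0.0
```

Emit:
servo_tool --rows '[{"offset":[-0.5,-0.34,0],"yaw":0,"claw":0},{"offset":[-0.972,-0.676,0],"yaw":0,"claw":0},{"offset":[-0.972,-0.676,0],"yaw":0,"claw":0},{"offset":[-0.972,-0.676,0],"yaw":0,"claw":0},{"offset":[-0.972,-0.676,0],"yaw":0,"claw":0}]'

```text
time: 17.45
ee_pos: [0.4775, -0.065, 0.173]
tcp_rot: [-180.0, -0.0, 84.4]
wrist_force: [0.3, -0.5, -0.1]
opening: 0.0855
grasp_force: 0.0
```

```bash
python3 -c "
from h import *
o=get_obs();print(o['time'],o['ee_pos'],plan(.4765,-.0658,.082,84.3))
p,d=camera('top');P=pts('top',d);X,Y,Z=P.transpose(2,0,1)
for n,x,y,z in((1,.6361,.1732,.064),(2,.6302,.1135,.077),(5,.4785,.0458,.106)):
    m=(np.hypot(X-x,Y-y)<.025)&(abs(Z-z)<.006);print(n,m.sum(),P[m].mean(0))
"
```

```text
17.45 [ 0.47746842 -0.06497428  0.17295364] [-0.009 -0.009  0.91   0.001]
1 224 [0.63616957 0.17408888 0.06428962]
2 228 [0.63124844 0.11448204 0.07750675]
5 247 [0.47867201 0.04614495 0.10651233]
```

Emit:
servo_tool --rows '[{"offset":[-0.008,-0.01,0.3],"yaw":0,"claw":0},{"offset":[-0.008,-0.01,0.6],"yaw":0,"claw":0},{"offset":[-0.008,-0.01,0.8],"yaw":0,"claw":0},{"offset":[-0.008,-0.01,0.91],"yaw":0,"claw":0},{"offset":[-0.008,-0.01,0.91],"yaw":0,"claw":0},{"offset":[-0.008,-0.01,0.91],"yaw":0,"claw":0},{"offset":[-0.008,-0.01,0.91],"yaw":0,"claw":0.8},{"offset":[-0.008,-0.01,0.91],"yaw":0,"claw":0.8},{"offset":[-0.008,-0.01,0.91],"yaw":0,"claw":0.8},{"offset":[-0.008,-0.01,0.91],"yaw":0,"claw":0.8},{"offset":[-0.008,-0.01,0.91],"yaw":0,"claw":0.8},{"offset":[-0.008,-0.01,0.91],"yaw":0,"claw":0.8}]'

```text
time: 19.0
ee_pos: [0.4759, -0.0666, 0.0827]
tcp_rot: [180.0, 0.0, 84.3]
wrist_force: [0.7, 0.4, 4.9]
opening: 0.0353
grasp_force: 39.6
```

Emit:
servo_tool --rows '[{"offset":[0,0,-0.2],"yaw":0,"claw":0.8},{"offset":[0,0,-0.4],"yaw":0,"claw":0.8},{"offset":[0,0,-0.55],"yaw":0,"claw":0.8},{"offset":[0.12,0.22,-0.55],"yaw":0,"claw":0.8},{"offset":[0.24,0.44,-0.55],"yaw":0,"claw":0.8},{"offset":[0.37,0.676,-0.55],"yaw":0,"claw":0.8},{"offset":[0.37,0.676,-0.55],"yaw":0,"claw":0.8}]'

```text
time: 19.88
ee_pos: [0.5471, -0.0358, 0.1364]
tcp_rot: [-179.9, -0.0, 84.4]
wrist_force: [-0.9, -0.4, -0.8]
opening: 0.0352
grasp_force: 40.0
```

Emit:
servo_tool --rows '[{"offset":[0.12,0.22,0],"yaw":0,"claw":0.8},{"offset":[0.24,0.44,0],"yaw":0,"claw":0.8},{"offset":[0.37,0.676,0],"yaw":0,"claw":0.8},{"offset":[0.37,0.676,0],"yaw":0,"claw":0.8},{"offset":[0.37,0.676,0],"yaw":0,"claw":0.8},{"offset":[0.37,0.676,0],"yaw":0,"claw":0.8}]'

```text
time: 20.62
ee_pos: [0.6167, -0.0066, 0.1375]
tcp_rot: [-180.0, 0.0, 84.3]
wrist_force: [0.4, 0.8, -1.1]
opening: 0.0353
grasp_force: 40.2
```

```bash
python3 -c "
from h import *
o=get_obs();print(o['time'],o['ee_pos'],o['opening'],plan(.6184,-.0062,.092,84.3))"
```

```text
20.625 [ 0.61668727 -0.0066403   0.13747598] 0.03533603703481307 [0.006 0.017 0.455 0.   ]
```

Emit:
servo_tool --rows '[{"offset":[0.004,0.015,0.1],"yaw":0,"claw":0.8},{"offset":[0.004,0.015,0.2],"yaw":0,"claw":0.8},{"offset":[0.004,0.015,0.27],"yaw":0,"claw":0.8},{"offset":[0.004,0.015,0.34],"yaw":0,"claw":0.8},{"offset":[0.004,0.015,0.4],"yaw":0,"claw":0.8},{"offset":[0.004,0.015,0.455],"yaw":0,"claw":0.8},{"offset":[0.004,0.015,0.455],"yaw":0,"claw":0.8}]'

```text
time: 21.5
ee_pos: [0.6196, -0.006, 0.0924]
tcp_rot: [179.9, -0.0, 84.3]
wrist_force: [1.7, 0.4, 1.8]
opening: 0.0348
grasp_force: 40.0
```

Emit:
servo_tool --rows '[{"offset":[0,0,0],"yaw":0,"claw":0.3},{"offset":[0,0,0],"yaw":0,"claw":0.1},{"offset":[0,0,0],"yaw":0,"claw":0},{"offset":[0,0,0],"yaw":0,"claw":0},{"offset":[0,0,-0.3],"yaw":0,"claw":0},{"offset":[0,0,-0.6],"yaw":0,"claw":0},{"offset":[0,0,-1],"yaw":0,"claw":0},{"offset":[0,0,-1],"yaw":0,"claw":0}]'

```text
time: 22.5
ee_pos: [0.6202, -0.006, 0.1954]
tcp_rot: [179.7, -0.0, 84.3]
wrist_force: [0.2, 0.3, 0.3]
opening: 0.0853
grasp_force: 0.0
```

Emit:
servo_tool --rows '[{"offset":[0.1,-0.36,0],"yaw":0,"claw":0},{"offset":[0.19,-0.72,0],"yaw":0,"claw":0},{"offset":[0.19,-0.72,0],"yaw":0,"claw":0}]'

```text
time: 22.88
ee_pos: [0.5474, 0.0207, 0.1914]
tcp_rot: [-179.9, 0.0, 84.4]
wrist_force: [0.6, 0.2, -0.1]
opening: 0.0855
grasp_force: 0.0
```

Emit:
servo_tool --rows '[{"offset":[0.1,-0.36,0],"yaw":0,"claw":0},{"offset":[0.19,-0.72,0],"yaw":0,"claw":0},{"offset":[0.19,-0.72,0],"yaw":0,"claw":0},{"offset":[0.19,-0.72,0],"yaw":0,"claw":0},{"offset":[0.19,-0.72,0],"yaw":0,"claw":0}]'

```text
time: 23.5
ee_pos: [0.4802, 0.0458, 0.1914]
tcp_rot: [-180.0, 0.0, 84.3]
wrist_force: [-0.4, -0.1, 0.5]
opening: 0.085
grasp_force: 0.0
```

```bash
python3 -c "
from h import *
o=get_obs();print(o['time'],o['ee_pos'],plan(.4785,.0458,.094,84.3))
p,d=camera('top');P=pts('top',d);X,Y,Z=P.transpose(2,0,1)
for n,x,y,z in((1,.6361,.1732,.064),(2,.6302,.1135,.077),(4,.6184,-.0059,.103)):
    m=(np.hypot(X-x,Y-y)<.025)&(abs(Z-z)<.006);print(n,m.sum(),P[m].mean(0))
"
```

```text
23.5 [0.48017045 0.04577334 0.19138071] [-0.001 -0.017  0.974  0.   ]
1 228 [0.63606079 0.17402968 0.06447309]
2 232 [0.63138193 0.11454674 0.07721038]
4 239 [ 0.61903956 -0.00512226  0.10304662]
```

Emit:
servo_tool --rows '[{"offset":[0,-0.017,0.3],"yaw":0,"claw":0},{"offset":[0,-0.017,0.6],"yaw":0,"claw":0},{"offset":[0,-0.017,0.8],"yaw":0,"claw":0},{"offset":[0,-0.017,0.975],"yaw":0,"claw":0},{"offset":[0,-0.017,0.975],"yaw":0,"claw":0},{"offset":[0,-0.017,0.975],"yaw":0,"claw":0},{"offset":[0,-0.017,0.975],"yaw":0,"claw":0.8},{"offset":[0,-0.017,0.975],"yaw":0,"claw":0.8},{"offset":[0,-0.017,0.975],"yaw":0,"claw":0.8},{"offset":[0,-0.017,0.975],"yaw":0,"claw":0.8},{"offset":[0,-0.017,0.975],"yaw":0,"claw":0.8},{"offset":[0,-0.017,0.975],"yaw":0,"claw":0.8}]'

```text
time: 25.05
ee_pos: [0.4781, 0.0462, 0.0947]
tcp_rot: [179.9, -0.0, 84.3]
wrist_force: [0.5, -0.3, 5.5]
opening: 0.0351
grasp_force: 39.7
```

Emit:
servo_tool --rows '[{"offset":[0,0,-0.2],"yaw":0,"claw":0.8},{"offset":[0,0,-0.4],"yaw":0,"claw":0.8},{"offset":[0,0,-0.55],"yaw":0,"claw":0.8},{"offset":[-0.16,0.24,-0.55],"yaw":0,"claw":0.8},{"offset":[-0.32,0.48,-0.55],"yaw":0,"claw":0.8},{"offset":[-0.485,0.72,-0.55],"yaw":0,"claw":0.8},{"offset":[-0.485,0.72,-0.55],"yaw":0,"claw":0.8}]'

```text
time: 25.92
ee_pos: [0.5451, -0.0101, 0.1484]
tcp_rot: [-179.9, 0.0, 84.2]
wrist_force: [-0.9, 0.1, -1.1]
opening: 0.035
grasp_force: 40.1
```

Emit:
servo_tool --rows '[{"offset":[-0.16,0.24,0],"yaw":0,"claw":0.8},{"offset":[-0.32,0.48,0],"yaw":0,"claw":0.8},{"offset":[-0.485,0.72,0],"yaw":0,"claw":0.8},{"offset":[-0.485,0.72,0],"yaw":0,"claw":0.8},{"offset":[-0.485,0.72,0],"yaw":0,"claw":0.8},{"offset":[-0.485,0.72,0],"yaw":0,"claw":0.8}]'

```text
time: 26.68
ee_pos: [0.6108, -0.0637, 0.1495]
tcp_rot: [-180.0, -0.0, 84.4]
wrist_force: [-0.2, 1.1, -0.5]
opening: 0.035
grasp_force: 40.3
```

```bash
python3 -c "
from h import *
o=get_obs();print(o['time'],o['ee_pos'],o['opening'],plan(.6125,-.0658,.104,84.3))"
```

```text
26.675 [ 0.61084158 -0.06373547  0.14952854] 0.035042016866353845 [-0.019  0.019  0.455  0.   ]
```

Emit:
servo_tool --rows '[{"offset":[-0.02,0.016,0.1],"yaw":0,"claw":0.8},{"offset":[-0.02,0.016,0.2],"yaw":0,"claw":0.8},{"offset":[-0.02,0.016,0.27],"yaw":0,"claw":0.8},{"offset":[-0.02,0.016,0.34],"yaw":0,"claw":0.8},{"offset":[-0.02,0.016,0.4],"yaw":0,"claw":0.8},{"offset":[-0.02,0.016,0.455],"yaw":0,"claw":0.8},{"offset":[-0.02,0.016,0.455],"yaw":0,"claw":0.8}]'

```text
time: 27.55
ee_pos: [0.6135, -0.0667, 0.1045]
tcp_rot: [179.9, 0.0, 84.3]
wrist_force: [1.7, 0.5, 1.8]
opening: 0.035
grasp_force: 39.9
```

Emit:
servo_tool --rows '[{"offset":[0,0,0],"yaw":0,"claw":0.3},{"offset":[0,0,0],"yaw":0,"claw":0.1},{"offset":[0,0,0],"yaw":0,"claw":0},{"offset":[0,0,0],"yaw":0,"claw":0},{"offset":[0,0,-0.3],"yaw":0,"claw":0},{"offset":[0,0,-0.6],"yaw":0,"claw":0},{"offset":[0,0,-1],"yaw":0,"claw":0},{"offset":[0,0,-1],"yaw":0,"claw":0}]'

```text
time: 28.55
ee_pos: [0.614, -0.0668, 0.2074]
tcp_rot: [179.7, 0.0, 84.3]
wrist_force: [0.7, 0.1, -0.4]
opening: 0.0857
grasp_force: 0.0
```

Emit:
servo_tool --rows '[{"offset":[0,-0.5,0],"yaw":0,"claw":0},{"offset":[0,-1,0],"yaw":0,"claw":0},{"offset":[0,-1,0],"yaw":0,"claw":0},{"offset":[0,-1,0],"yaw":0,"claw":0}]'

```text
time: 29.05
ee_pos: [0.5136, -0.0568, 0.2036]
tcp_rot: [180.0, -0.0, 84.3]
wrist_force: [1.2, 0.8, -0.4]
opening: 0.0857
grasp_force: 0.0
```

```bash
python3 -c "
from h import *
o=get_obs();print(o['time'],o['ee_pos'],o['tcp_rot'])
for nm in('top','side'):
  p,d=camera(nm);P=pts(nm,d);X,Y,Z=P.transpose(2,0,1)
  cv2.imwrite(f'pics/{nm}3.png',p[...,::-1])
  for n,x,y,z in((1,.6361,.1732,.064),(2,.6302,.1135,.077),(4,.6184,-.0059,.103),(5,.6125,-.0656,.116)):
    m=(np.hypot(X-x,Y-y)<.025)&(abs(Z-z)<.006);print(n,m.sum(),P[m].mean(0))
  m=(Z<.07)&(Z>.05)&(X>.54)&(X<.70)&(Y<-.2)&(Y>-.42)
  print('bin',m.sum(),cv2.minAreaRect(P[m][:,:2].astype(np.float32)))
"
```

```text
29.05 [ 0.51362425 -0.05682177  0.20356251] [ 1.79968502e+02 -5.07729977e-04  8.43347914e+01]
1 226 [0.63610976 0.17401262 0.06421098]
2 231 [0.63117498 0.11441324 0.07744007]
4 239 [ 0.61902192 -0.00516463  0.10324211]
5 0 [nan nan nan]
bin 246 ((0.6155807375907898, -0.31146353483200073), (0.08336851000785828, 0.06650852411985397), 28.316892623901367)
1 7 [0.64778238 0.16523513 0.06350187]
2 1 [0.64460575 0.12456939 0.07766935]
4 210 [ 0.61725291 -0.00618136  0.10237978]
5 245 [ 0.61137184 -0.06707083  0.11534934]
bin 387 ((0.6150868535041809, -0.30932825803756714), (0.08592645078897476, 0.06426660716533661), 28.41924476623535)<string>:8: RuntimeWarning: Mean of empty slice.
  ret = um.true_divide(
```

View pics/side3.png

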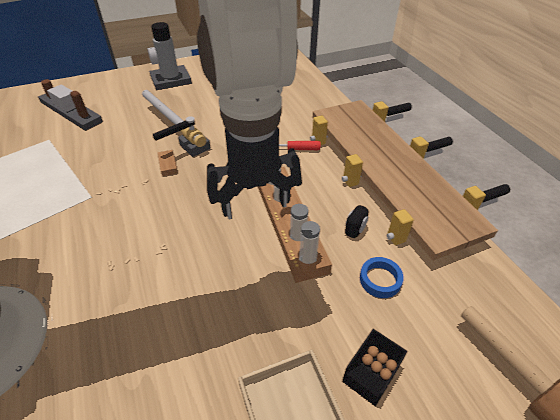

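The side view shows all four tubes standing in the rack, around (305,235), and the bin slightly shifted, now near (375,365). Next I'll go to the bin.

Emit:
servo_tool --rows '[{"offset":[0,0,0],"yaw":0.311,"claw":0},{"offset":[0,0,0],"yaw":0.311,"claw":0},{"offset":[0,0,0],"yaw":0.311,"claw":0},{"offset":[0,0,0],"yaw":0.311,"claw":0},{"offset":[0,0,0],"yaw":0.311,"claw":0},{"offset":[0,0,0],"yaw":0.311,"claw":0},{"offset":[0,0,0],"yaw":0.311,"claw":0}]' --squeeze 25

```text
time: 30.02
ee_pos: [0.514, -0.0569, 0.2033]
tcp_rot: [-180.0, 0.0, 28.4]
wrist_force: [0.1, -0.3, -0.2]
opening: 0.0854
grasp_force: 0.0
```

Emit:
servo_tool --rows '[{"offset":[-0.057,0.45,0],"yaw":0,"claw":0},{"offset":[-0.114,0.905,0],"yaw":0,"claw":0},{"offset":[-0.114,0.905,0],"yaw":0,"claw":0}]'

```text
time: 30.4
ee_pos: [0.5472, -0.1442, 0.2027]
tcp_rot: [-180.0, 0.1, 28.3]
wrist_force: [0.2, 0.2, 0.4]
opening: 0.0856
grasp_force: 0.0
```

Emit:
servo_tool --rows '[{"offset":[-0.057,0.45,0],"yaw":0,"claw":0},{"offset":[-0.114,0.905,0],"yaw":0,"claw":0},{"offset":[-0.114,0.905,0],"yaw":0,"claw":0}]'

```text
time: 30.78
ee_pos: [0.5798, -0.2288, 0.2024]
tcp_rot: [-179.9, 0.1, 28.3]
wrist_force: [-0.3, 0.1, -0.1]
opening: 0.0854
grasp_force: 0.0
```

Emit:
servo_tool --rows '[{"offset":[-0.057,0.45,0],"yaw":0,"claw":0},{"offset":[-0.114,0.905,0],"yaw":0,"claw":0},{"offset":[-0.114,0.905,0],"yaw":0,"claw":0},{"offset":[-0.114,0.905,0],"yaw":0,"claw":0}]'

```text
time: 31.28
ee_pos: [0.6122, -0.3109, 0.2036]
tcp_rot: [-179.9, 0.0, 28.4]
wrist_force: [0.4, -0.1, 0.4]
opening: 0.0852
grasp_force: 0.0
```

```bash
python3 -c "
from h import *
o=get_obs();print(o['time'],o['ee_pos'],o['tcp_rot'],plan(.6127,-.3118,.12,28.4))
p,d=camera('side');P=pts('side',d);X,Y,Z=P.transpose(2,0,1)
m=(Z<.07)&(Z>.05)&(X>.54)&(X<.70)&(Y<-.2)&(Y>-.42)
print('bin',m.sum(),cv2.minAreaRect(P[m][:,:2].astype(np.float32)))
"
```

```text
31.275 [ 0.61220614 -0.31094419  0.20355615] [-1.79948711e+02  1.39264277e-02  2.84080185e+01] [0.    0.01  0.836 0.   ]
bin 381 ((0.6153125762939453, -0.30927586555480957), (0.08535309135913849, 0.06406355649232864), 28.47488784790039)
```

Now descend to z≈0.048, grip, and lift.

Emit:
servo_tool --rows '[{"offset":[0,0.005,0.4],"yaw":0,"claw":0},{"offset":[0,0.005,0.7],"yaw":0,"claw":0},{"offset":[0,0.005,1],"yaw":0,"claw":0},{"offset":[0,0.005,1],"yaw":0,"claw":0}]'

```text
time: 31.82
ee_pos: [0.6113, -0.3105, 0.102]
tcp_rot: [-179.8, 0.1, 28.4]
wrist_force: [0.2, -0.2, 0.3]
opening: 0.0857
grasp_force: 0.0
```

Emit:
servo_tool --rows '[{"offset":[0,0,0.2],"yaw":0,"claw":0},{"offset":[0,0,0.4],"yaw":0,"claw":0},{"offset":[0,0,0.555],"yaw":0,"claw":0},{"offset":[0,0,0.555],"yaw":0,"claw":0},{"offset":[0,0,0.555],"yaw":0,"claw":0},{"offset":[0,0,0.555],"yaw":0,"claw":0.15},{"offset":[0,0,0.555],"yaw":0,"claw":0.3},{"offset":[0,0,0.555],"yaw":0,"claw":0.5},{"offset":[0,0,0.555],"yaw":0,"claw":0.5},{"offset":[0,0,0.555],"yaw":0,"claw":0.5},{"offset":[0,0,0.555],"yaw":0,"claw":0.5}]'

```text
time: 33.2
ee_pos: [0.6129, -0.3127, 0.0493]
tcp_rot: [179.9, -0.0, 28.3]
wrist_force: [0.6, -0.9, 5.4]
opening: 0.0632
grasp_force: 29.2
```

Emit:
servo_tool --rows '[{"offset":[0,0,-0.2],"yaw":0,"claw":0.5},{"offset":[0,0,-0.4],"yaw":0,"claw":0.5},{"offset":[0,0,-0.6],"yaw":0,"claw":0.5},{"offset":[0,0,-0.6],"yaw":0.04,"claw":0.5},{"offset":[0,0,-0.6],"yaw":0.08,"claw":0.5},{"offset":[0,0,-0.6],"yaw":0.12,"claw":0.5},{"offset":[0,0,-0.6],"yaw":0.169,"claw":0.5},{"offset":[0,0,-0.6],"yaw":0.169,"claw":0.5},{"offset":[0,0,-0.6],"yaw":0.169,"claw":0.5}]'

```text
time: 34.33
ee_pos: [0.6125, -0.3125, 0.1089]
tcp_rot: [180.0, -0.0, -1.9]
wrist_force: [-0.7, -0.6, -1.0]
opening: 0.0634
grasp_force: 28.4
```

```bash
python3 -c "
from h import *
o=get_obs();print(o['time'],o['ee_pos'],o['tcp_rot'],o['opening'],o['grasp_force'],plan(.5868,-.3231,.071,-2))
p,d=camera('side')
cv2.imwrite('pics/c4.png',cv2.resize(p[240:420,230:450,::-1],None,fx=3,fy=3))
"
```

```text
34.325 [ 0.61254706 -0.31245696  0.10887006] [ 1.79988763e+02 -2.46280783e-02 -1.87550826e+00] 0.06337454821664483 28.380112051963806 [-0.254  0.115  0.379  0.001]
```

View pics/c4.png

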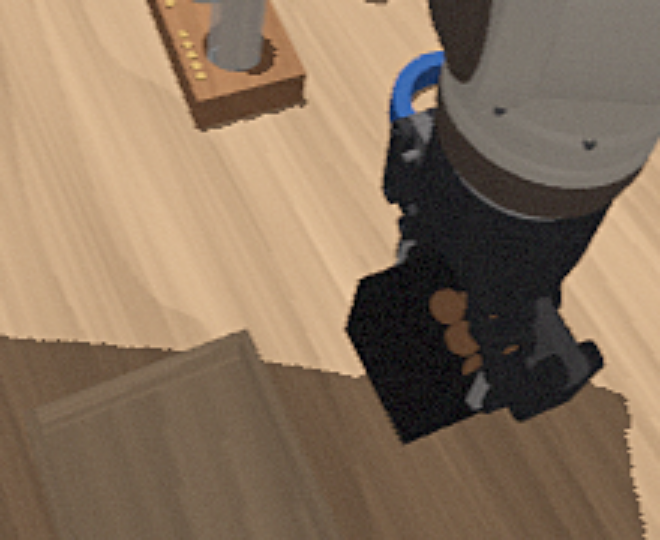

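The crop shows the bin level in the jaws with the balls inside, and the front corner at (405,440) facing the tray. I'll move in and start tipping it over the tray wall.

Emit:
servo_tool --rows '[{"offset":[-0.1,0.06,0.15],"yaw":0,"claw":0.5},{"offset":[-0.254,0.115,0.38],"yaw":0,"claw":0.5},{"offset":[-0.254,0.115,0.38],"yaw":0,"claw":0.5},{"offset":[-0.254,0.115,0.38],"yaw":0,"claw":0.5}]'

```text
time: 34.88
ee_pos: [0.5873, -0.3231, 0.0714]
tcp_rot: [180.0, -0.1, -2.0]
wrist_force: [1.0, -0.5, -1.4]
opening: 0.0635
grasp_force: 28.4
```

Emit:
servo_tool --rows '[{"offset":[-0.08,0,0],"yaw":0,"claw":0.5},{"offset":[-0.16,0,0],"yaw":0,"claw":0.5},{"offset":[-0.21,0,-0.035],"yaw":0,"claw":0.5},{"offset":[-0.26,0,-0.07],"yaw":0,"claw":0.5},{"offset":[-0.32,0,-0.1],"yaw":0,"claw":0.5},{"offset":[-0.38,0,-0.125],"yaw":0,"claw":0.5},{"offset":[-0.38,0,-0.125],"yaw":0,"claw":0.5}]'

```text
time: 35.75
ee_pos: [0.5494, -0.3217, 0.0842]
tcp_rot: [180.0, -0.2, -2.0]
wrist_force: [5.0, 0.7, 2.0]
opening: 0.0635
grasp_force: 28.9
```

```bash
python3 -c "
from h import *
o=get_obs();print(o['time'],o['ee_pos'],o['tcp_rot'],o['opening'],o['grasp_force'],o['wrist_force'])
p,d=camera('side')
cv2.imwrite('pics/c5.png',cv2.resize(p[240:420,230:450,::-1],None,fx=3,fy=3))
"
```

```text
35.75 [ 0.54936741 -0.32171677  0.08424314] [179.95502335  -0.1886305   -2.04390311] 0.06347361454803657 28.889429569244385 [4.98696914 0.7071203  1.9954743 ]
```

View pics/c5.png

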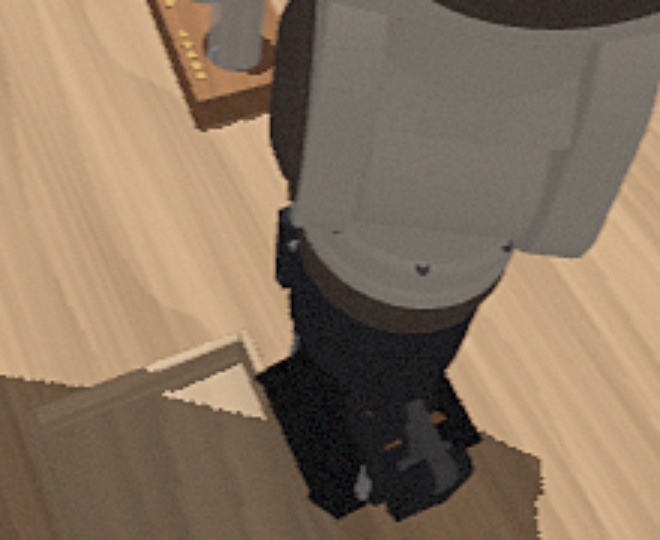

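The wall contact force is about 5 N and the bin is tilting at the wall, around crop (340,440). Continuing the arc.

Emit:
servo_tool --rows '[{"offset":[-0.05,0,-0.01],"yaw":0,"claw":0.5},{"offset":[-0.1,0,-0.02],"yaw":0,"claw":0.5},{"offset":[-0.135,0,-0.025],"yaw":0,"claw":0.5},{"offset":[-0.18,0,-0.025],"yaw":0,"claw":0.5},{"offset":[-0.225,0,-0.025],"yaw":0,"claw":0.5},{"offset":[-0.26,0,-0.02],"yaw":0,"claw":0.5},{"offset":[-0.26,0,-0.02],"yaw":0,"claw":0.5},{"offset":[-0.26,0,-0.02],"yaw":0,"claw":0.5},{"offset":[-0.26,0,-0.02],"yaw":0,"claw":0.5}]'

```text
time: 36.92
ee_pos: [0.5237, -0.3208, 0.0857]
tcp_rot: [180.0, -0.2, -2.0]
wrist_force: [5.5, 0.7, 1.3]
opening: 0.0634
grasp_force: 28.9
```

```bash
python3 -c "
from h import *
o=get_obs();print(o['time'],o['ee_pos'],o['opening'],o['grasp_force'],o['wrist_force'])
p,d=camera('side');q,e=camera('top')
cv2.imwrite('pics/c6.png',np.hstack([cv2.resize(p[240:420,200:400,::-1],None,fx=2,fy=2),cv2.resize(q[180:320,395:500,::-1],(270,360))]))
"
```

```text
36.925 [ 0.52371178 -0.32080748  0.08574617] 0.06335210453646795 28.93001228570938 [5.47179655 0.74757696 1.2511547 ]
```

View pics/c6.png

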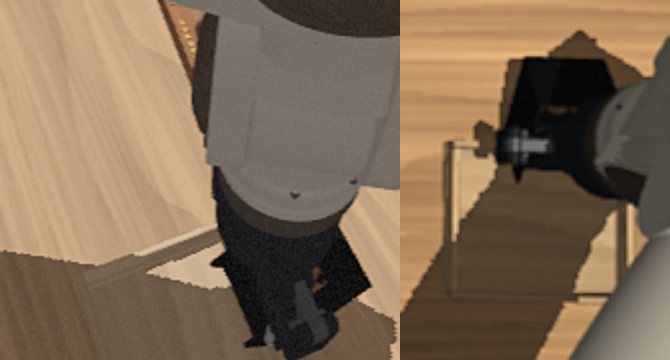

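The top crop shows a ball still in the bin at (555,108), so the tilt looks smaller than planned. I'll measure it from depth.

```bash
python3 -c "
from h import *
np.set_printoptions(linewidth=250)
for nm in('top','side'):
  p,d=camera(nm);P=pts(nm,d);X,Y,Z=P.transpose(2,0,1)
  m=(Z<.2)&(Z>.025)&(Y<-.295)&(Y>-.345)&(X>.5)&(X<.66)
  if nm=='side': m&=(Z<.2)
  for x in np.arange(.5,.66,.006):
    k=m&(abs(X-x)<.003)
    if k.any(): print(nm,round(x,3),k.sum(),np.round(np.percentile(Z[k],[2,50,98])*1000))
"
```

```text
top 0.506 6 [155. 158. 163.]
top 0.512 6 [ 56.  59. 155.]
top 0.518 1 [57. 57. 57.]
top 0.524 1 [54. 54. 54.]
top 0.536 3 [154. 157. 160.]
top 0.542 1 [159. 159. 159.]
top 0.548 32 [55. 59. 63.]
top 0.554 50 [ 55.  67. 131.]
top 0.56 66 [ 61. 122. 128.]
top 0.566 53 [114. 119. 121.]
top 0.572 68 [107. 112. 116.]
top 0.578 74 [102. 106. 111.]
top 0.584 69 [ 95.  99. 103.]
top 0.59 51 [90. 93. 97.]
top 0.596 56 [84. 88. 92.]
side 0.5 14 [156. 162. 167.]
side 0.506 82 [ 54. 150. 164.]
side 0.512 151 [ 54.  57. 164.]
side 0.518 130 [ 55.  57. 134.]
side 0.524 74 [55. 57. 59.]
side 0.53 4 [56. 57. 57.]
side 0.536 6 [56. 57. 59.]
side 0.542 4 [56. 57. 58.]
side 0.554 18 [124. 125. 126.]
side 0.56 34 [ 75. 121. 126.]
side 0.566 57 [ 72. 114. 119.]
side 0.572 53 [ 61. 110. 114.]
side 0.578 45 [102. 105. 108.]
side 0.584 49 [ 95.  99. 102.]
side 0.59 61 [89. 93. 96.]
side 0.596 49 [84. 88. 90.]
side 0.602 1 [83. 83. 83.]
```

Back wall points give a tilt of about 46°, so the front slant is nearly level. Some more is needed.

Emit:
servo_tool --rows '[{"offset":[-0.05,0,0.005],"yaw":0,"claw":0.5},{"offset":[-0.1,0,0.015],"yaw":0,"claw":0.5},{"offset":[-0.14,0,0.025],"yaw":0,"claw":0.5},{"offset":[-0.18,0,0.04],"yaw":0,"claw":0.5},{"offset":[-0.18,0,0.04],"yaw":0,"claw":0.5},{"offset":[-0.18,0,0.04],"yaw":0,"claw":0.5},{"offset":[-0.18,0,0.04],"yaw":0,"claw":0.5},{"offset":[-0.18,0,0.04],"yaw":0,"claw":0.5}]'

```text
time: 38.12
ee_pos: [0.5055, -0.3202, 0.0818]
tcp_rot: [180.0, -0.1, -2.0]
wrist_force: [5.4, 0.4, 4.1]
opening: 0.0636
grasp_force: 29.6
```

```bash
cat > t.py <<'E'
from h import *
o=get_obs();print(o['time'],o['ee_pos'],o['opening'],o['grasp_force'],o['wrist_force'])
for nm in('top','side'):
  p,d=camera(nm);P=pts(nm,d);X,Y,Z=P.transpose(2,0,1)
  h=cv2.cvtColor(p,cv2.COLOR_RGB2HSV)
  m=(Y<-.295)&(Y>-.345)&(X>.53)&(X<.68)&(Z>.06)&(Z<.15)&(h[...,2]<70)
  x=np.arange(.54,.66,.006);z=[np.median(Z[m&(abs(X-a)<.003)]) if (m&(abs(X-a)<.003)).sum()>15 else np.nan for a in x]
  print(nm,[(round(a,3),round(b*1000)) for a,b in zip(x,z) if b==b])
  b=cv2.inRange(h,(5,90,60),(15,255,255));t=(X>.39)&(X<.54)&(Y>-.4)&(Y<-.24)
  n,_,st,ce=cv2.connectedComponentsWithStats((b*t).astype(np.uint8))
  print("tray blobs",[(tuple(np.round(P[int(c[1]),int(c[0])],3)),s[4]) for c,s in zip(ce[1:],st[1:]) if s[4]>8])
  cv2.imwrite(f'pics/{nm}_t.png',p[...,::-1])
a,b=cv2.imread('pics/side_t.png'),cv2.imread('pics/top_t.png')
cv2.imwrite('pics/ct.png',np.hstack([cv2.resize(a[240:420,200:400],None,fx=2,fy=2),cv2.resize(b[180:320,395:500],(270,360))]))
E
python3 -W ignore t.py
```

```text
38.125 [ 0.50554317 -0.32023582  0.08183458] 0.0635626149179363 29.636992514133453 [5.358089   0.43552409 4.06091754]
top [(np.float64(0.54), 125), (np.float64(0.546), 122), (np.float64(0.552), 119), (np.float64(0.558), 115), (np.float64(0.564), 112), (np.float64(0.57), 108), (np.float64(0.576), 105)]
tray blobs [((np.float64(0.538), np.float64(-0.263), np.float64(0.003)), np.int32(16)), ((np.float64(0.539), np.float64(-0.288), np.float64(0.002)), np.int32(14)), ((np.float64(0.475), np.float64(-0.243), np.float64(0.0)), np.int32(143)), ((np.float64(0.527), np.float64(-0.277), np.float64(0.007)), np.int32(19)), ((np.float64(0.512), np.float64(-0.275), np.float64(0.007)), np.int32(22)), ((np.float64(0.43), np.float64(-0.308), np.float64(0.007)), np.int32(1188)), ((np.float64(0.461), np.float64(-0.389), np.float64(0.018)), np.int32(9)), ((np.float64(0.435), np.float64(-0.388), np.float64(0.013)), np.int32(45)), ((np.float64(0.433), np.float64(-0.247), np.float64(0.034)), np.int32(21)), ((np.float64(0.418), np.float64(-0.314), np.float64(0.026)), np.int32(15)), ((np.float64(0.421), np.float64(-0.339), np.float64(0.022)), np.int32(12))]
side [(np.float64(0.54), 124), (np.float64(0.546), 121), (np.float64(0.552), 118), (np.float64(0.558), 114), (np.float64(0.564), 111), (np.float64(0.57), 108), (np.float64(0.576), 104)]
tray blobs [((np.float64(0.453), np.float64(-0.295), np.float64(0.363)), np.int32(21)), ((np.float64(0.448), np.float64(-0.303), np.float64(0.352)), np.int32(11)), ((np.float64(0.524), np.float64(-0.119), np.float64(0.001)), np.int32(10)), ((np.float64(0.403), np.float64(-0.273), np.float64(0.006)), np.int32(435)), ((np.float64(0.458), np.float64(-0.282), np.float64(0.008)), np.int32(12)), ((np.float64(0.466), np.float64(-0.311), np.float64(0.02)), np.int32(248))]
```

View pics/ct.png

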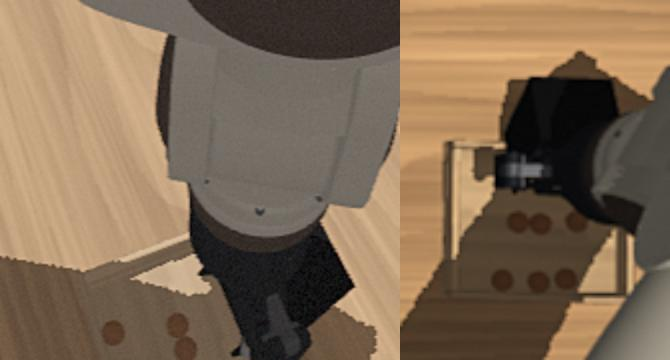

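The crop shows all six balls in the tray at (518,222), (540,223), (577,221), (502,280), (538,282) and (566,279). The bin is tilted about 61°. I'll hook its lower front edge just inside the tray wall and pull back, which rotates it upright in the jaws.

Emit:
servo_tool --rows '[{"offset":[0,0,-0.15],"yaw":0,"claw":0.5},{"offset":[0,0,-0.3],"yaw":0,"claw":0.5},{"offset":[-0.1,0,-0.3],"yaw":0,"claw":0.5},{"offset":[-0.19,0,-0.3],"yaw":0,"claw":0.5},{"offset":[-0.19,0,-0.3],"yaw":0,"claw":0.5},{"offset":[-0.19,0,-0.3],"yaw":0,"claw":0.5}]'

```text
time: 38.98
ee_pos: [0.4854, -0.3193, 0.1105]
tcp_rot: [-180.0, 0.0, -2.1]
wrist_force: [-0.3, -0.0, 0.3]
opening: 0.0632
grasp_force: 29.1
```

```bash
python3 -W ignore t.py; python3 -c "
from h import *
# lowest/front points of bin visible from the side camera, beside the wall
d=camera('side')[1];P=pts('side',d);X,Y,Z=P.transpose(2,0,1)
m=(Z>.045)&(Z<.2)&(X>.4)&(X<.62)&(Y<-.26)&(Y>-.40)
for a in np.arange(.44,.6,.01):
  k=m&(abs(X-a)<.005)
  if k.sum()>5:print(round(a,2),k.sum(),np.round(np.percentile(Z[k],[1,50,99])*1000))
"
```

```text
38.975 [ 0.48544814 -0.31931986  0.11048563] 0.06320567306288752 29.100818037986755 [-0.25466201 -0.02760412  0.29272638]
top [(np.float64(0.54), 142), (np.float64(0.546), 139), (np.float64(0.552), 136), (np.float64(0.558), 132)]
tray blobs [((np.float64(0.495), np.float64(-0.244), np.float64(-0.001)), np.int32(109)), ((np.float64(0.538), np.float64(-0.266), np.float64(0.0)), np.int32(20)), ((np.float64(0.536), np.float64(-0.299), np.float64(0.001)), np.int32(27)), ((np.float64(0.523), np.float64(-0.294), np.float64(0.007)), np.int32(9)), ((np.float64(0.514), np.float64(-0.297), np.float64(0.004)), np.int32(12)), ((np.float64(0.497), np.float64(-0.277), np.float64(0.006)), np.int32(9)), ((np.float64(0.495), np.float64(-0.29), np.float64(0.004)), np.int32(9)), ((np.float64(0.424), np.float64(-0.307), np.float64(0.008)), np.int32(1078)), ((np.float64(0.443), np.float64(-0.265), np.float64(0.005)), np.int32(12)), ((np.float64(0.423), np.float64(-0.387), np.float64(0.013)), np.int32(32)), ((np.float64(0.418), np.float64(-0.316), np.float64(0.022)), np.int32(14)), ((np.float64(0.416), np.
[... 208 characters left out ...]
 (np.float64(0.558), 132)]
tray blobs [((np.float64(0.434), np.float64(-0.295), np.float64(0.394)), np.int32(26)), ((np.float64(0.426), np.float64(-0.313), np.float64(0.376)), np.int32(21)), ((np.float64(0.397), np.float64(-0.267), np.float64(0.0)), np.int32(282)), ((np.float64(0.466), np.float64(-0.311), np.float64(0.014)), np.int32(243)), ((np.float64(0.418), np.float64(-0.29), np.float64(0.023)), np.int32(129))]
0.46 7 [184. 188. 191.]
0.47 466 [ 86. 171. 199.]
0.48 410 [ 79. 195. 200.]
0.49 201 [ 82. 197. 200.]
0.5 31 [ 82. 150. 186.]
0.51 142 [113. 154. 159.]
0.52 216 [ 90. 150. 156.]
0.53 232 [ 82. 145. 151.]
0.54 240 [ 97. 140. 145.]
0.55 236 [115. 135. 139.]
0.56 127 [129. 131. 135.]
```

Emit:
servo_tool --rows '[{"offset":[-0.01,0,0.13],"yaw":0,"claw":0.5},{"offset":[-0.01,0,0.27],"yaw":0,"claw":0.5},{"offset":[-0.01,0,0.27],"yaw":0,"claw":0.5},{"offset":[0.03,0,0.255],"yaw":0,"claw":0.5},{"offset":[0.1,0,0.22],"yaw":0,"claw":0.5},{"offset":[0.176,0,0.19],"yaw":0,"claw":0.5},{"offset":[0.25,0,0.17],"yaw":0,"claw":0.5},{"offset":[0.333,0,0.15],"yaw":0,"claw":0.5},{"offset":[0.333,0,0.15],"yaw":0,"claw":0.5}]'

```text
time: 40.25
ee_pos: [0.5196, -0.3205, 0.0958]
tcp_rot: [180.0, -0.0, -2.0]
wrist_force: [-0.2, 0.6, -0.9]
opening: 0.0637
grasp_force: 29.1
```

```bash
python3 -W ignore t.py
```

```text
40.25 [ 0.51961603 -0.32049818  0.09577932] 0.06368349897275616 29.090659618377686 [-0.15706969  0.63009959 -0.85616569]
top [(np.float64(0.546), 140), (np.float64(0.552), 140), (np.float64(0.558), 137), (np.float64(0.564), 134), (np.float64(0.57), 130), (np.float64(0.576), 126), (np.float64(0.582), 123), (np.float64(0.588), 119), (np.float64(0.594), 116)]
tray blobs [((np.float64(0.53), np.float64(-0.269), np.float64(0.036)), np.int32(54)), ((np.float64(0.477), np.float64(-0.244), np.float64(-0.002)), np.int32(133)), ((np.float64(0.506), np.float64(-0.311), np.float64(0.008)), np.int32(12)), ((np.float64(0.439), np.float64(-0.311), np.float64(0.005)), np.int32(1361)), ((np.float64(0.418), np.float64(-0.315), np.float64(0.025)), np.int32(18)), ((np.float64(0.421), np.float64(-0.385), np.float64(0.018)), np.int32(9)), ((np.float64(0.416), np.float64(-0.339), np.float64(0.021)), np.int32(12))]
side [(np.float64(0.546), 141), (np.float64(0.552), 139), (np.float64(0.558), 135), (np.float64(0.564), 132), (np.float64(0.57), 128), (np.float64(0.576), 125), (np.float64(0.582), 122), (np.float64(0.588), 118), (np.float64(0.594), 116)]
tray blobs [((np.float64(0.475), np.float64(-0.285), np.float64(0.379)), np.int32(18)), ((np.float64(0.465), np.float64(-0.3), np.float64(0.375)), np.int32(11)), ((np.float64(0.46), np.float64(-0.309), np.float64(0.363)), np.int32(11)), ((np.float64(0.46), np.float64(-0.312), np.float64(0.349)), np.int32(12)), ((np.float64(0.557), np.float64(-0.14), np.float64(-0.003)), np.int32(11)), ((np.float64(0.508), np.float64(-0.255), np.float64(0.144)), np.int32(19)), ((np.float64(0.481), np.float64(-0.309), np.float64(0.218)), np.int32(11)), ((np.float64(0.397), np.float64(-0.266), np.float64(-0.002)), np.int32(283)), ((np.float64(0.466), np.float64(-0.311), np.float64(0.014)), np.int32(249)), ((np.float64(0.418), np.float64(-0.29), np.float64(0.024)), np.int32(129))]
```

View pics/ct.png

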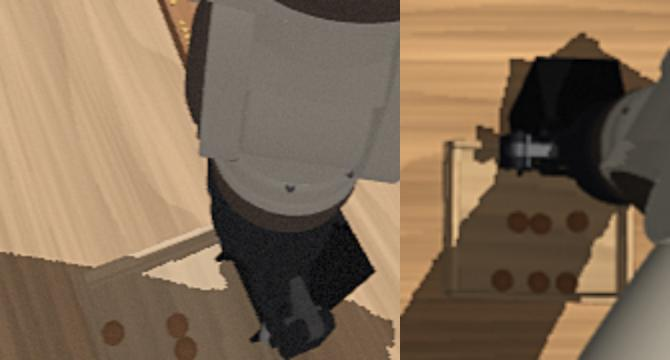

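The jaws show no contact and the tilt is unchanged at about 60°, so the edge slipped over the wall. The balls are untouched. I'll retry with a deeper hook and a tighter arc.

Emit:
servo_tool --rows '[{"offset":[0,0,-0.3],"yaw":0,"claw":0.5},{"offset":[-0.2,0,-0.3],"yaw":0,"claw":0.5},{"offset":[-0.355,0,-0.3],"yaw":0,"claw":0.5},{"offset":[-0.355,0,-0.1],"yaw":0,"claw":0.5},{"offset":[-0.355,0,0.145],"yaw":0,"claw":0.5},{"offset":[-0.355,0,0.145],"yaw":0,"claw":0.5},{"offset":[-0.31,0,0.145],"yaw":0,"claw":0.5},{"offset":[-0.265,0,0.12],"yaw":0,"claw":0.5},{"offset":[-0.223,0,0.095],"yaw":0,"claw":0.5},{"offset":[-0.223,0,0.095],"yaw":0,"claw":0.5}]'

```text
time: 41.6
ee_pos: [0.4965, -0.3198, 0.087]
tcp_rot: [180.0, 0.1, -2.1]
wrist_force: [-4.8, 0.7, 0.8]
opening: 0.0637
grasp_force: 28.8
```

```bash
sed -i '/tray blobs/d' t.py; python3 -W ignore t.py
```

```text
41.6 [ 0.49648975 -0.31984233  0.08699292] 0.06370565831395704 28.811002671718597 [-4.75898123  0.6756711   0.77917443]
top [(np.float64(0.54), 123), (np.float64(0.546), 119), (np.float64(0.552), 115), (np.float64(0.558), 112), (np.float64(0.564), 107), (np.float64(0.57), 104)]
side [(np.float64(0.54), 121), (np.float64(0.546), 118), (np.float64(0.552), 114), (np.float64(0.558), 110), (np.float64(0.564), 106), (np.float64(0.57), 103)]
```

Emit:
servo_tool --rows '[{"offset":[0.045,0,-0.01],"yaw":0,"claw":0.5},{"offset":[0.09,0,-0.02],"yaw":0,"claw":0.5},{"offset":[0.14,0,-0.035],"yaw":0,"claw":0.5},{"offset":[0.187,0,-0.045],"yaw":0,"claw":0.5},{"offset":[0.187,0,-0.045],"yaw":0,"claw":0.5}]'

```text
time: 42.32
ee_pos: [0.5155, -0.3205, 0.0919]
tcp_rot: [180.0, 0.0, -2.1]
wrist_force: [-5.0, 1.0, 3.6]
opening: 0.0637
grasp_force: 29.8
```

```bash
python3 -W ignore t.py
```

```text
42.325 [ 0.5154808  -0.32053754  0.09185944] 0.06371822921902663 29.82432246208191 [-5.03229052  1.04203371  3.63392701]
top [(np.float64(0.54), 63), (np.float64(0.546), 63), (np.float64(0.552), 127), (np.float64(0.558), 122), (np.float64(0.564), 116), (np.float64(0.57), 109), (np.float64(0.576), 101), (np.float64(0.582), 94), (np.float64(0.588), 89)]
side [(np.float64(0.552), 129), (np.float64(0.558), 119), (np.float64(0.564), 72), (np.float64(0.57), 108), (np.float64(0.576), 100), (np.float64(0.582), 93), (np.float64(0.588), 88)]
```

Emit:
servo_tool --rows '[{"offset":[0.05,0,-0.005],"yaw":0,"claw":0.5},{"offset":[0.1,0,-0.005],"yaw":0,"claw":0.5},{"offset":[0.15,0,0.005],"yaw":0,"claw":0.5},{"offset":[0.2,0,0.02],"yaw":0,"claw":0.5},{"offset":[0.25,0,0.035],"yaw":0,"claw":0.5},{"offset":[0.25,0,0.035],"yaw":0,"claw":0.5}]'

```text
time: 43.18
ee_pos: [0.5417, -0.3215, 0.0894]
tcp_rot: [179.9, -0.2, -2.0]
wrist_force: [-2.4, 1.6, 7.6]
opening: 0.0635
grasp_force: 31.9
```

```bash
python3 -W ignore t.py
```

```text
43.175 [ 0.54165044 -0.32150362  0.08936289] 0.06348926793300566 31.853199005126953 [-2.38606215  1.62804027  7.60159377]
top [(np.float64(0.588), 110), (np.float64(0.594), 89), (np.float64(0.6), 68)]
side [(np.float64(0.54), 61), (np.float64(0.588), 106)]
```

The tilt is now about 16°. I'll lift clear, move back over free bench, press it flat and release.

Emit:
servo_tool --rows '[{"offset":[0,0,-0.2],"yaw":0,"claw":0.5},{"offset":[0,0,-0.35],"yaw":0,"claw":0.5},{"offset":[0.3,0,-0.35],"yaw":0,"claw":0.5},{"offset":[0.6,0,-0.35],"yaw":0,"claw":0.5},{"offset":[0.6,0,-0.1],"yaw":0,"claw":0.5},{"offset":[0.6,0,0.1],"yaw":0,"claw":0.5},{"offset":[0.6,0,0.18],"yaw":0,"claw":0.5},{"offset":[0.6,0,0.22],"yaw":0,"claw":0.5},{"offset":[0.6,0,0.26],"yaw":0,"claw":0.5},{"offset":[0.6,0,0.29],"yaw":0,"claw":0.5},{"offset":[0.6,0,0.31],"yaw":0,"claw":0.5},{"offset":[0.6,0,0.31],"yaw":0,"claw":0.5}]'

```text
time: 44.78
ee_pos: [0.6004, -0.3235, 0.0564]
tcp_rot: [180.0, -0.0, -2.1]
wrist_force: [-0.3, 0.4, 0.5]
opening: 0.0637
grasp_force: 30.7
```

```bash
sed -i 's/X<.68/X<.72/; s/.54,.66,.006/.54,.70,.004/; s/Z>.06/Z>.01/' t.py; python3 -W ignore t.py
```

```text
44.775 [ 0.60037338 -0.32350771  0.05638048] 0.0636671442643954 30.698677897453308 [-0.30826924  0.39277515  0.54878486]
top [(np.float64(0.568), 41), (np.float64(0.572), 40), (np.float64(0.576), 38), (np.float64(0.58), 37), (np.float64(0.584), 36), (np.float64(0.588), 34), (np.float64(0.632), 18), (np.float64(0.636), 20), (np.float64(0.64), 21), (np.float64(0.644), 25), (np.float64(0.648), 25), (np.float64(0.652), 54), (np.float64(0.656), 49), (np.float64(0.66), 35)]
side [(np.float64(0.568), 40), (np.float64(0.572), 39), (np.float64(0.576), 38), (np.float64(0.58), 37), (np.float64(0.584), 35), (np.float64(0.588), 33), (np.float64(0.592), 30), (np.float64(0.596), 28), (np.float64(0.6), 26), (np.float64(0.604), 24), (np.float64(0.608), 23), (np.float64(0.612), 21), (np.float64(0.616), 19), (np.float64(0.62), 18), (np.float64(0.644), 77)]
```

Emit:
servo_tool --rows '[{"offset":[0,0,0.03],"yaw":0,"claw":0.5},{"offset":[0,0,0.06],"yaw":0,"claw":0.5},{"offset":[0,0,0.09],"yaw":0,"claw":0.5},{"offset":[0,0,0.09],"yaw":0,"claw":0.15},{"offset":[0,0,0.09],"yaw":0,"claw":0.05},{"offset":[0,0,0.09],"yaw":0,"claw":0},{"offset":[0,0,0.09],"yaw":0,"claw":0},{"offset":[0,0,-0.3],"yaw":0,"claw":0},{"offset":[0,0,-0.6],"yaw":0,"claw":0},{"offset":[0,0,-1],"yaw":0,"claw":0},{"offset":[0,0,-1],"yaw":0,"claw":0}]'

```text
time: 46.25
ee_pos: [0.6015, -0.3242, 0.1601]
tcp_rot: [179.9, -0.3, -2.1]
wrist_force: [0.1, 0.4, 0.3]
opening: 0.0855
grasp_force: 0.0
```

Emit:
servo_tool --rows '[{"offset":[-0.4,-0.5,-0.5],"yaw":0,"claw":0},{"offset":[-0.6,-1,-1],"yaw":0,"claw":0},{"offset":[-0.6,-1,-1],"yaw":0,"claw":0},{"offset":[-0.6,-1,-1],"yaw":0,"claw":0}]'

```text
time: 46.75
ee_pos: [0.5443, -0.2207, 0.2576]
tcp_rot: [179.9, -0.1, -2.0]
wrist_force: [0.1, -0.7, -0.3]
opening: 0.085
grasp_force: 0.0
```

Emit:
servo_tool --rows '[{"offset":[-0.4,-0.5,0],"yaw":0,"claw":0},{"offset":[-0.8,-1,0],"yaw":0,"claw":0},{"offset":[-0.8,-1,0],"yaw":0,"claw":0},{"offset":[-0.8,-1,0],"yaw":0,"claw":0}]'

```text
time: 47.25
ee_pos: [0.4681, -0.1191, 0.2552]
tcp_rot: [180.0, 0.1, -2.1]
wrist_force: [-0.6, 0.2, -0.6]
opening: 0.0854
grasp_force: 0.0
```

Run:
```python
from h import *
o=get_obs();print(o['time'],o['ee_pos'],o['tcp_rot'])
for nm in('top','side'):
  p,d=camera(nm);P=pts(nm,d);X,Y,Z=P.transpose(2,0,1)
  cv2.imwrite(f'pics/{nm}7.png',p[...,::-1])
  m=(Z<.075)&(Z>.05)&(X>.54)&(X<.72)&(Y<-.2)&(Y>-.42)
  q=P[m];print('bin',m.sum(),cv2.minAreaRect(q[:,:2].astype(np.float32)),np.percentile(q[:,2],[5,50,95]))
  A=np.c_[q[:,:2],np.ones(len(q))];print('rim plane',np.linalg.lstsq(A,q[:,2],rcond=None)[0])
a,b=cv2.imread('pics/side7.png'),cv2.imread('pics/top7.png')
cv2.imwrite('pics/c7.png',np.hstack([a[200:420,180:440],cv2.resize(b[150:320,380:500],(310,440))[:220*2] [::2,:] if 0 else cv2.resize(b[150:320,380:500],(155,220))]))
```

```text
47.25 [ 0.46806858 -0.11908578  0.25515363] [ 1.79990785e+02  5.24165613e-02 -2.05664130e+00]
bin 282 ((0.6251739263534546, -0.3243979811668396), (0.06725479662418365, 0.08418092876672745), 88.08769226074219) [0.05144593 0.05716729 0.06127954]
rim plane [0.00668723 0.00845795 0.0552783 ]
bin 488 ((0.625396728515625, -0.3222106695175171), (0.06502356380224228, 0.08443150669336319), 87.92631530761719) [0.0511802  0.0568296  0.05908276]
rim plane [-0.00311108 -0.0013897   0.05754545]
```

View pics/c7.png

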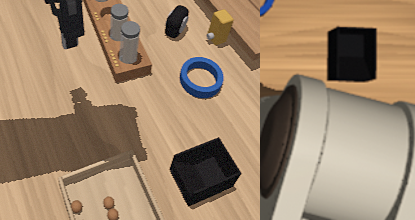

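The side crop shows the bin upright at (205,172), three balls visible in the tray, and the tubes standing. Now the valve: I'll get the pipe direction and the approach numbers.

Run:
```python
from h import *
for nm in('top','side'):
  d=np.load(f"pics/{nm}0.npy");P=pts(nm,d);X,Y,Z=P.transpose(2,0,1)
  m=(Z>.046)&(Z<.06)&(Y>.45)&(Y<.62)&(X>.35)&(X<.55)
  f=np.polyfit(Y[m],X[m],1);f=np.polyfit(Y[m],X[m],1);print(nm,m.sum(),"pipe dir deg",np.degrees(np.arctan2(1,f[0])),"x at y=.406",np.polyval(f,.406))
  m=(Z<.093)&(Z>.083)&(X>.38)&(X<.465)&(Y>.3)&(Y<.46);g=np.polyfit(X[m],Y[m],1);print("lever deg",180+np.degrees(np.arctan(g[0])), np.polyval(g,.4187))
print(plan(.4187,.384,.255,16.3))
```

```text
top 906 pipe dir deg 106.96442598925331 x at y=.406 0.49975205726855165
lever deg 196.1404793043141 0.3828608266590833
side 272 pipe dir deg 107.26809945482393 x at y=.406 0.49630545349753014
lever deg 195.9475891409712 0.38307228906052876
[-6.820e-01 -5.014e+00  3.000e-03 -1.020e-01]
```

Emit:
servo_tool --rows '[{"offset":[-0.07,-0.5,0],"yaw":0,"claw":0},{"offset":[-0.137,-1,0],"yaw":0,"claw":0},{"offset":[-0.137,-1,0],"yaw":0,"claw":0}]'

```text
time: 47.72
ee_pos: [0.4582, -0.0166, 0.2558]
tcp_rot: [-180.0, 0.0, -1.8]
wrist_force: [1.1, -0.4, -0.0]
opening: 0.0856
grasp_force: 0.0
```

Emit:
servo_tool --rows '[{"offset":[-0.07,-0.5,0],"yaw":0,"claw":0},{"offset":[-0.137,-1,0],"yaw":0,"claw":0},{"offset":[-0.137,-1,0],"yaw":0,"claw":0}]'

```text
time: 48.1
ee_pos: [0.4494, 0.026, 0.2562]
tcp_rot: [-177.6, 0.1, 2.0]
wrist_force: [0.4, -0.5, 0.5]
opening: 0.0853
grasp_force: 0.0
```

Emit:
servo_tool --rows '[{"offset":[-0.07,-0.5,0],"yaw":0,"claw":0},{"offset":[-0.137,-1,0],"yaw":0,"claw":0},{"offset":[-0.137,-1,0],"yaw":0,"claw":0}]'

```text
time: 48.48
ee_pos: [0.438, 0.0677, 0.2608]
tcp_rot: [-175.2, 0.1, 6.0]
wrist_force: [0.4, -0.1, 1.0]
opening: 0.0853
grasp_force: 0.0
```

Emit:
servo_tool --rows '[{"offset":[-0.07,-0.5,0],"yaw":0,"claw":0},{"offset":[-0.137,-1,0],"yaw":0,"claw":0},{"offset":[-0.137,-1,0],"yaw":0,"claw":0}]'

```text
time: 48.85
ee_pos: [0.4242, 0.1073, 0.2691]
tcp_rot: [-172.8, 0.2, 9.9]
wrist_force: [-0.1, -0.5, -0.5]
opening: 0.0856
grasp_force: 0.0
```

Emit:
servo_tool --rows '[{"offset":[-0.07,-0.5,0],"yaw":-0.05,"claw":0},{"offset":[-0.137,-1,0],"yaw":-0.1,"claw":0},{"offset":[-0.137,-1,0],"yaw":-0.1,"claw":0},{"offset":[-0.137,-1,0],"yaw":-0.1,"claw":0}]'

```text
time: 49.35
ee_pos: [0.394, 0.2017, 0.281]
tcp_rot: [-173.1, -1.9, 27.7]
wrist_force: [-0.3, -0.3, -0.3]
opening: 0.0853
grasp_force: 0.0
```

Run:
```python
from h import *
o=get_obs();print(o['time'],o['ee_pos'],o['tcp_rot'],plan(.4187,.383,.085,16))
p,d=camera('top');P=pts('top',d);X,Y,Z=P.transpose(2,0,1)
h=cv2.cvtColor(p,cv2.COLOR_RGB2HSV)
m=((Z>.013)&(Z<.03)&(X>.41)&(X<.52)&(Y>-.38)&(Y<-.255)).astype(np.uint8)
n,_,st,ce=cv2.connectedComponentsWithStats(m);print([(np.round(ray('top',*c,.02)[:2],3),s[4]) for c,s in zip(ce[1:],st[1:]) if s[4]>8])
cv2.imwrite('pics/c8.png',np.hstack([cv2.resize(p[220:310,60:200,::-1],None,fx=2.5,fy=2.5),cv2.resize(p[180:310,390:500,::-1],(190,225))]))
```

```text
49.35 [0.39402551 0.20170433 0.28102967] [-173.14343508   -1.94974224   27.68625547] [ 1.061 -1.491  1.96   0.065]
[(array([ 0.466, -0.312]), np.int32(111)), (array([ 0.467, -0.352]), np.int32(56)), (array([ 0.418, -0.288]), np.int32(55)), (array([ 0.418, -0.318]), np.int32(53)), (array([ 0.417, -0.342]), np.int32(50))]
```

View pics/c8.png

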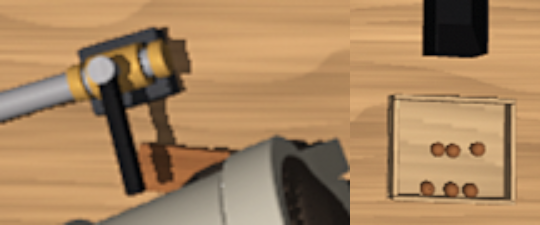

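The crop shows six balls in the tray at (437,150), (453,151), (478,149), (427,188), (451,190) and (470,190). The lever is still shut. The tool has tilted a little on the way, so I'll check the joints.

Run:
```python
from h import *
o=get_obs();print(o['time'],o['ee_pos'],o['tcp_rot'],np.round(o['q'],1),np.round(o['qd'],1))
```

```text
49.4 [0.39420178 0.20127525 0.28098921] [-173.13635502   -1.9432448    27.62300678] [ 22.9 -10.4  -1.8  97.2   7.  175.2] [-1.  -0.  -0.1 -0.   0.1 -0. ]
```

Emit:
servo_tool --rows '[{"offset":[0,0,0],"yaw":0,"claw":0},{"offset":[0,0,0],"yaw":0,"claw":0},{"offset":[0,0,0],"yaw":0,"claw":0},{"offset":[0,0,0],"yaw":0,"claw":0}]'

```text
time: 49.9
ee_pos: [0.3941, 0.2016, 0.2812]
tcp_rot: [-173.1, -2.0, 27.7]
wrist_force: [-0.5, -0.5, 0.5]
opening: 0.0853
grasp_force: 0.0
```

Run:
```python
from h import *
o=get_obs();print(o['time'],o['ee_pos'],o['tcp_rot'],np.round(o['q'],1),np.round(o['qd'],1))
```

```text
49.9 [0.39412025 0.20159174 0.28117116] [-173.12907016   -1.97168763   27.67463291] [ 22.9 -10.4  -1.8  97.2   7.  175.2] [ 0.3 -0.1  0.1  0.   0.  -0.1]
```

Joint 6 is at its range end (q6 = 180 − yaw + q1), which left a 7° tilt. I'll use the half-turned grasp (yaw 196°→151°) and plan with the full rotation.

```bash
cat >> h.py <<'E'
from scipy.spatial.transform import Rotation as Ro
def plan2(x,y,z,psi,g=True):
    """full-rotation plan; (x,y,z) is the grasp point (3 mm ahead of TCP)"""
    o=get_obs();R=Ro.from_euler('xyz',o['tcp_rot'],degrees=True).as_matrix()
    off=R.T@(np.array([x,y,z])-R[:,2]*.003-o['ee_pos'])*10
    f=lambda a:(np.degrees(np.arctan2(*(R@[np.cos(a),np.sin(a),0])[[1,0]]))-psi+180)%360-180
    A=np.linspace(-np.pi,np.pi,7201);a=A[np.argmin([abs(f(t)) for t in A])]
    print('t',o['time'],'pos',np.round(o['ee_pos'],4),'rot',np.round(o['tcp_rot'],1),'zaxis',np.round(R[:,2],3),'q',np.round(o['q'],0))
    print('offset',np.round(off,3),'yaw',round(a/np.pi,3))
E
python3 -c "
from h import *
plan2(.4187,.383,.17,196)"
```

```text
t 49.9 pos [0.3941 0.2016 0.2812] rot [-173.1   -2.    27.7] zaxis [-0.025  0.122 -0.992] q [ 23. -10.  -2.  97.   7. 175.]
offset [ 1.021 -1.344  1.288] yaw -0.935
```

Emit:
servo_tool --rows '[{"offset":[0,0,0],"yaw":-0.467,"claw":0},{"offset":[0,0,0],"yaw":-0.467,"claw":0},{"offset":[0,0,0],"yaw":-0.467,"claw":0},{"offset":[0,0,0],"yaw":-0.467,"claw":0},{"offset":[0,0,0],"yaw":-0.467,"claw":0},{"offset":[0,0,0],"yaw":-0.467,"claw":0},{"offset":[0,0,0],"yaw":-0.467,"claw":0},{"offset":[0,0,0],"yaw":-0.467,"claw":0},{"offset":[0,0,0],"yaw":-0.467,"claw":0}]'

```text
time: 51.02
ee_pos: [0.394, 0.2018, 0.2812]
tcp_rot: [178.7, -7.0, 111.9]
wrist_force: [-0.2, -0.3, 0.4]
opening: 0.0853
grasp_force: 0.0
```

Emit:
servo_tool --rows '[{"offset":[0,0,0],"yaw":-0.467,"claw":0},{"offset":[0,0,0],"yaw":-0.467,"claw":0},{"offset":[0,0,0],"yaw":-0.467,"claw":0},{"offset":[0,0,0],"yaw":-0.467,"claw":0},{"offset":[0,0,0],"yaw":-0.467,"claw":0},{"offset":[0,0,0],"yaw":-0.467,"claw":0},{"offset":[0,0,0],"yaw":-0.467,"claw":0},{"offset":[0,0,0],"yaw":-0.467,"claw":0},{"offset":[0,0,0],"yaw":-0.467,"claw":0}]'

```text
time: 52.15
ee_pos: [0.394, 0.2018, 0.2812]
tcp_rot: [172.9, 0.5, -164.3]
wrist_force: [-0.2, 0.2, -0.0]
opening: 0.0854
grasp_force: 0.0
```

```bash
python3 -c "
from h import *
plan2(.4187,.383,.17,196)"
```

```text
t 52.15 pos [0.394  0.2018 0.2812] rot [ 172.9    0.5 -164.3] zaxis [-0.025  0.122 -0.992] q [ 23. -10.  -2.  97.   7.   7.]
offset [-0.718  1.526  1.288] yaw -0.002
```

Emit:
servo_tool --rows '[{"offset":[-0.18,0.38,0.15],"yaw":0,"claw":0},{"offset":[-0.36,0.763,0.3],"yaw":0,"claw":0},{"offset":[-0.36,0.763,0.3],"yaw":0,"claw":0},{"offset":[-0.36,0.763,0.3],"yaw":0,"claw":0}]' --squeeze 20

```text
time: 52.65
ee_pos: [0.4069, 0.2879, 0.2613]
tcp_rot: [172.9, 0.5, -164.3]
wrist_force: [0.4, 0.2, -0.3]
opening: 0.0858
grasp_force: 0.0
```

Emit:
servo_tool --rows '[{"offset":[-0.18,0.38,0.3],"yaw":0,"claw":0},{"offset":[-0.36,0.763,0.6],"yaw":0,"claw":0},{"offset":[-0.36,0.763,0.98],"yaw":0,"claw":0},{"offset":[-0.36,0.763,0.98],"yaw":0,"claw":0},{"offset":[-0.36,0.763,0.98],"yaw":0,"claw":0}]'

```text
time: 53.28
ee_pos: [0.4189, 0.382, 0.1758]
tcp_rot: [172.8, 0.6, -164.2]
wrist_force: [1.1, 0.3, -0.1]
opening: 0.0856
grasp_force: 0.0
```

```bash
python3 -c "
from h import *
plan2(.4187,.383,.081,196)"
```

```text
t 53.275 pos [0.4189 0.382  0.1758] rot [ 172.8    0.6 -164.2] zaxis [-0.024  0.123 -0.992] q [39.  3. -1. 83.  6. 24.]
offset [ 0.01  -0.109  0.912] yaw -0.001
```

Descend and close on the lever.

Emit:
servo_tool --rows '[{"offset":[0,-0.05,0.3],"yaw":0,"claw":0},{"offset":[0.01,-0.1,0.6],"yaw":0,"claw":0},{"offset":[0.01,-0.11,0.91],"yaw":0,"claw":0},{"offset":[0.01,-0.11,0.91],"yaw":0,"claw":0},{"offset":[0.01,-0.11,0.91],"yaw":0,"claw":0.5},{"offset":[0.01,-0.11,0.91],"yaw":0,"claw":0.8},{"offset":[0.01,-0.11,0.91],"yaw":0,"claw":0.95},{"offset":[0.01,-0.11,0.91],"yaw":0,"claw":0.95},{"offset":[0.01,-0.11,0.91],"yaw":0,"claw":0.95},{"offset":[0.01,-0.11,0.91],"yaw":0,"claw":0.95}]'

```text
time: 54.52
ee_pos: [0.4182, 0.3831, 0.0826]
tcp_rot: [172.9, 0.6, -164.1]
wrist_force: [-0.7, -1.7, 5.0]
opening: 0.0145
grasp_force: 19.6
```

```bash
python3 -c "
from h import *
for t in (180.8,165.7,158,151.5):
  u=np.radians(t);print(t);plan2(.4955+.08*np.cos(u),.4055+.08*np.sin(u),.081,t)"
```

```text
180.8
t 54.525 pos [0.4182 0.3831 0.0826] rot [ 172.9    0.6 -164.1] zaxis [-0.025  0.122 -0.992] q [ 40.   4. -10.  73.   6.  24.]
offset [-0.032  0.208  0.012] yaw 0.085
165.7
t 54.525 pos [0.4182 0.3831 0.0826] rot [ 172.9    0.6 -164.1] zaxis [-0.025  0.122 -0.992] q [ 40.   4. -10.  73.   6.  24.]
offset [-0.113  0.401  0.037] yaw 0.169
158
t 54.525 pos [0.4182 0.3831 0.0826] rot [ 172.9    0.6 -164.1] zaxis [-0.025  0.122 -0.992] q [ 40.   4. -10.  73.   6.  24.]
offset [-0.173  0.489  0.049] yaw 0.212
151.5
t 54.525 pos [0.4182 0.3831 0.0826] rot [ 172.9    0.6 -164.1] zaxis [-0.025  0.122 -0.992] q [ 40.   4. -10.  73.   6.  24.]
offset [-0.233  0.557  0.058] yaw 0.248
```

Emit:
servo_tool --rows '[{"offset":[-0.005,0.105,0.005],"yaw":0.043,"claw":0.95},{"offset":[-0.032,0.208,0.012],"yaw":0.085,"claw":0.95},{"offset":[-0.068,0.308,0.024],"yaw":0.127,"claw":0.95},{"offset":[-0.113,0.401,0.037],"yaw":0.169,"claw":0.95},{"offset":[-0.173,0.489,0.049],"yaw":0.212,"claw":0.95},{"offset":[-0.233,0.557,0.058],"yaw":0.248,"claw":0.95},{"offset":[-0.233,0.557,0.058],"yaw":0.248,"claw":0.95},{"offset":[-0.233,0.557,0.058],"yaw":0.248,"claw":0.95},{"offset":[-0.233,0.557,0.058],"yaw":0.248,"claw":0.95}]'

```text
time: 55.65
ee_pos: [0.4238, 0.4448, 0.083]
tcp_rot: [174.5, -4.8, 151.7]
wrist_force: [-5.9, 9.9, -1.9]
opening: 0.0149
grasp_force: 20.5
```

```bash
python3 -c "
from h import *
u=np.radians(151.5);plan2(.4955+.08*np.cos(u),.4055+.08*np.sin(u),.081,151.5);o=get_obs();print(o['wrist_force'],o['opening'])"
```

```text
t 55.65 pos [0.4238 0.4448 0.083 ] rot [174.5  -4.8 151.7] zaxis [-0.028  0.124 -0.992] q [44. 10. -3. 73.  6. 72.]
offset [-0.02  -0.005 -0.012] yaw 0.001
[-5.93616328  9.85119459 -1.87453424] 0.014949660602879307
```

Open, back off along the tool axis, and then look.

Emit:
servo_tool --rows '[{"offset":[0,0,0],"yaw":0,"claw":0.6},{"offset":[0,0,0],"yaw":0,"claw":0.4},{"offset":[0,0,0],"yaw":0,"claw":0.4},{"offset":[0,0,-0.3],"yaw":0,"claw":0.4},{"offset":[0,0,-0.6],"yaw":0,"claw":0.4},{"offset":[0,0,-1],"yaw":0,"claw":0.4},{"offset":[0,0,-1],"yaw":0,"claw":0.4}]'

```text
time: 56.52
ee_pos: [0.4289, 0.4316, 0.1865]
tcp_rot: [174.2, -4.5, 151.5]
wrist_force: [0.2, -0.2, -0.1]
opening: 0.0506
grasp_force: 0.0
```

Emit:
servo_tool --rows '[{"offset":[0.5,0,-0.5],"yaw":0,"claw":0.4},{"offset":[1,0,-0.8],"yaw":0,"claw":0.4},{"offset":[1,0,-0.8],"yaw":0,"claw":0.4},{"offset":[1,0,-0.8],"yaw":0,"claw":0.4}]'

```text
time: 57.02
ee_pos: [0.342, 0.4688, 0.2692]
tcp_rot: [174.6, -4.6, 151.6]
wrist_force: [-0.2, -0.1, -0.7]
opening: 0.0513
grasp_force: 0.0
```

```bash
python3 -W ignore - <<'E'
from h import *
o=get_obs();print(o['time'],o['ee_pos'])
im=[]
for nm in('top','side'):
  p,d=camera(nm);P=pts(nm,d);X,Y,Z=P.transpose(2,0,1);im.append(p[...,::-1])
  for n,x,y,z in((1,.6361,.1732,.064),(2,.6302,.1135,.077),(4,.6184,-.0059,.103),(5,.6125,-.0656,.116)):
    m=(np.hypot(X-x,Y-y)<.025)&(abs(Z-z)<.006);print(nm,n,m.sum(),np.round(P[m].mean(0),4))
  m=(Z<.093)&(Z>.083)&(np.hypot(X-.4955,Y-.4055)<.105)&(np.hypot(X-.4955,Y-.4055)>.035)
  q=P[m][:,:2];
  if m.sum()>20:
    v=np.linalg.svd(q-q.mean(0))[2][0];c=q.mean(0)-[.4955,.4055];print('lever',m.sum(),np.degrees(np.arctan2(v[1],v[0]))%180,np.degrees(np.arctan2(c[1],c[0])))
cv2.imwrite('pics/c9.png',np.vstack([cv2.resize(im[0],(400,300)),cv2.resize(im[1],(400,300))]))
E
```

```text
57.025 [0.34203145 0.46882035 0.26919633]
top 1 225 [0.636  0.1741 0.0643]
top 2 229 [0.6316 0.1145 0.0773]
top 4 238 [ 0.6191 -0.0051  0.1033]
top 5 250 [ 0.6125 -0.0665  0.1162]
lever 234 154.3197650689083 151.61973892509704
side 1 135 [0.6343 0.1734 0.0636]
side 2 160 [0.6296 0.1141 0.0765]
side 4 208 [ 0.6172 -0.0062  0.1024]
side 5 247 [ 0.6114 -0.0672  0.1154]
lever 122 153.79776681559616 152.69342717363998
```

View pics/c9.png

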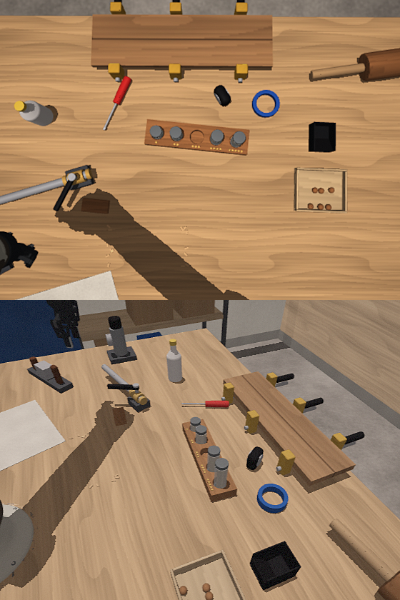

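The final view shows the lever half open at (68,190), the four tubes in their pockets, the bin upright at (322,137) and six balls in the tray. The lever reads about 153°, so roughly 43–44° open, within tolerance. I'm handing it in.

```bash
python3 -c "
from workcell import *
print(job_done())"
```

```text
the job is handed in; nothing more can be done
None
```

The job is handed in, though no pass or fail came back: tubes 1, 2, 4 and 5 stand in their own pockets (there was no tube 3), all six balls are in the tray, the bin is upright and empty, and the valve measures about 43–44° open.

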